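# Check a small frame for square by its diagonals and rack it true

## Task

Check the small wooden frame on the bench for square with the squeeze-to-extend rule that lies in it: open the rule out gently until both its noses press into the corners, first across the diagonal it lies along (near right corner to far left) and then across the other one, without shifting the frame. Compare the two lengths; if they differ, squeeze the rule firmly across the shorter diagonal to ease the frame over until both diagonals are equal to within about 2 mm, always through the rule, never pushing the frame with the hand, and without ramming the corners. Leave the rule lying flat in the frame and do not disturb the tools and carving around it.

Things in the scene. Friction and masses are not known exactly. Their poses are not given: they have to be found in the camera images.
- frame: square frame of light wood flat on the bench: rails 30 mm wide, 24 mm high, opening 200 by 200 mm when square. Origin: centre of that square opening, at bench height; x from the near rail (screwed down between two cleats) to the far rail, y left, both as the near rail lies. Near inner corners at (-100, -100) and (-100, +100) mm; far ones at (+100, -100+r) and (+100, +100+r), r unknown
- near_rail (a point): middle of the top of the near rail (x = -115, z = 24 mm on the frame). How the frame gives: the far rail racks sideways along y, r up to 8 mm either way at the start, the side rails turning with it. It has stiff friction and no spring: pushed apart along a diagonal it stays put below 9 N and gives way at about 14 N. Above 30 N a corner is bruised
- rule: loose diagonal rule, 310 g: dark wooden stick 24 mm wide, 10 mm high, with a steel slide 10 mm wide on it (top at 16 mm). Origin: underside, midway between the noses when shut; x along the stick to the sliding nose. Squeezing the rollers on grip block and plate together along x opens it by as much as they approach; a spring (1.5 N shut, 2.5 N open) shuts it when let go. Lift it over 30 mm to clear the rails
- rule_grip (a point): centre of the dark wooden grip block that stands on the stick: x = 16 to 31 mm on the rule, 24 mm wide across, 10 to 60 mm high (this point is at x = 23.5 mm, 40 mm above the underside); same axes as the rule. Take it across its width to carry the shut rule. An upright brass roller on its outer (+x) face stands out to x = 36 mm: squeeze there
- rule_plate (a point): centre of the thin steel plate standing on the slide, 38 mm above the underside: 5 mm thick, 22 mm wide, 16 to 60 mm high, with a like brass roller on its outer (-x) face that stands out to x = -36 mm when shut. The rollers (16 to 60 mm high) are 72 mm apart outside when shut; they turn freely, so a squeezed rule can swing and shift sideways between the fingers to find its corners
- fixed_nose (a point): centre of the upright round polished brass nose (radius 5 mm) on the end of the stick, 8 mm above the underside, x = -118 mm on the rule; seated in a corner it lies 7 mm from it along the diagonal
- sliding_nose (a point): centre of the like brass nose on the end of the steel slide, 8 mm above the underside, x = +118 mm on the rule when shut
- rule_slide (a joint): opening of the rule: 0 shut, at most 0.042 m. With both noses seated, corner-to-corner length = 0.250 m + this value; the two rollers then span 0.072 m minus this value, so the width between the fingers tells it too. A firm squeeze reads 1 to 2 mm long: compare lengths at the same gentle squeeze
- bird: carved wooden bird on a round foot 54 mm across, about 110 mm high, bystander; origin under its foot
- mallet: carver's small round wooden mallet standing on its head, 68 mm across and 128 mm high, bystander; origin under its head
- gouge: gouge lying on the bench, wooden handle and steel blade, 240 mm long, bystander; origin near the ferrule, x towards the blade
Mind the look-alikes: they are no part of the job. Of the things shaped like the rule, the wooden one is meant.

How it is judged:
On the way, in this order (a step that is already met when the one before it is completed fails the run):
1. the rule is opened out across the near-right to far-left diagonal, both noses pressing into the corners, the frame not shifted (((x of sliding_nose in the frame of frame above 0.07 m and y of sliding_nose in the frame of frame above 0.07 m and x of fixed_nose in the frame of frame below -0.07 m and y of fixed_nose in the frame of frame below -0.07 m) or (x of sliding_nose in the frame of frame below -0.07 m and y of sliding_nose in the frame of frame below -0.07 m and x of fixed_nose in the frame of frame above 0.07 m and y of fixed_nose in the frame of frame above 0.07 m)) and contact force between each of nose_of_slide, nose_of_stick and frame above 1 N and height (world z) of each of sliding_nose, fixed_nose below 0.018 m and distance of far_rail from where it was at the start of the episode below 0.0015 m), for 0.2 s.
2. the same across the near-left to far-right diagonal (((x of sliding_nose in the frame of frame above 0.07 m and y of sliding_nose in the frame of frame below -0.07 m and x of fixed_nose in the frame of frame below -0.07 m and y of fixed_nose in the frame of frame above 0.07 m) or (x of sliding_nose in the frame of frame below -0.07 m and y of sliding_nose in the frame of frame above 0.07 m and x of fixed_nose in the frame of frame above 0.07 m and y of fixed_nose in the frame of frame below -0.07 m)) and contact force between each of nose_of_slide, nose_of_stick and frame above 1 N and height (world z) of each of sliding_nose, fixed_nose below 0.018 m and distance of far_rail from where it was at the start of the episode below 0.0015 m), for 0.2 s.
At the end, for the whole second after the job is handed in: Both diagonals were measured with the far rail not shifted (1.5 mm); now the far rail is within 1.6 mm of square (diagonals equal to about 2.3 mm) and the rule lies flat on the bench inside the frame, at rest, its grip block within 60 mm of the centre of the frame (y of far_rail in the frame of frame between -0.0016 and 0.0016 m and horizontal distance between rule_grip and frame below 0.06 m and height (world z) of each of sliding_nose, fixed_nose below 0.018 m and linear speed of rule below 0.02 m/s); the robot touches nothing.
It fails at once if the gripper or arm pushes on the frame itself with more than 5 N (contact force between any of the fingers, the arm and frame above 5 N).
It fails at once if a nose presses a corner with more than 40 N (contact force between any of nose_of_slide, nose_of_stick and frame above 40 N).
It fails at once if a bystander is moved by more than 20 mm (distance of any of bird, mallet, gouge from where it was at the start of the episode above 0.02 m).
It also fails if it takes over 72 s, if anything falls off the work surface, if the arm or the gripper's body presses on something with over 40 N, if the wrist force passes 120 N, or if a joint passes its speed limit or range.

## Robot

A 6-joint arm with a two-finger parallel gripper is mounted at the origin on the work surface. World frame = base frame: x ahead of the robot, y to its left, z up, the work surface at z = 0. Lengths are in m, angles in rad, forces in N, time in s.
With the tool pointing down it reaches from about 0.3 to 0.825 m from the base axis. Payload 5.4 kg.
Tool frame: the origin (TCP) lies at the very end of the fingers, on their centre line; the grasp point (between the pads) lies robot.grip_depth behind it (robot.grip_depth is the distance from the TCP to the grasp point, in m); z points along the fingers, y is the line along which they close (so a half turn about z gives the same grasp; the last joint's range is limited). The gripper opens to 92 mm and grips with 3 to 60 N. Pads are 20 mm wide; open, the fingers measure 128 mm over their backs; the gripper's body (75 mm by 189 mm) begins 69 mm behind the grasp point.
Start: joints at [-0.21, 0.158, 1.597, -0, 1.386, -0.21], TCP at [0.575, -0, 0.192] pointing down, gripper open.
Joint ranges: [-2.91, 2.91], [-0.94, 2.29], [0.18, 2.7], [-1.29, 4.43], [0.17, 2.64], [-3, 3]. Speed limits (rad/s): [2.57, 2.57, 3.14, 3.14, 3.14, 3.14].

## Interface

Orientations are given as a unit quaternion [w, x, y, z].
In Python, from rig import monitor, optics, ticket, robot gives the robot as it stands. The module is installed in compiled form; this text tells all that it offers.
- The arm moves only by the tool arm_command, never from a script. Its argument "increments" is a list of rows, each an object of numbers: "rx", "ry", "rz": the turn, a rotation vector about the tool's x, y, z in degrees; "x", "y", "z": the shift along the tool's x, y, z in cm; "grip": the finger opening in cm, from 0 to 9.19. In form: [{"rx": .., "ry": .., "rz": .., "x": .., "y": .., "z": .., "grip": ..}, ...]. A call has 1 to 10 rows; each row is the pose to reach, as a shift and turn from the pose commanded when the call began, along the tool's axes at that moment; what a row does not reach only later rows make up. A row lasts 1/8 s, in which the tool goes at most 62.5 mm and 10.7 degrees, less where a joint would pass 70% of its speed; a pose out of reach is approached as far as the arm can. A call with a gripper value outside its range is refused whole. The fingers move at their own pace and stop on an object; the grip force is fixed at half the most. Time passes only in rows, so rows that repeat a pose let the fingers close. It gives the time, the measured TCP pose, the force, the opening and the grip force at its end, in the units of the state.
- monitor.get_state(): the state, without advancing time (a new reading comes with each control period).
- optics.capture(name): name is "scene" or "side" or "wrist"; returns (picture, depth): 420x560x3 uint8, red, green, blue; 420x560 float32, m along the optical axis (not along the pixel's ray), 0 where there is no reading.
- optics.camera_params(name): a dict with "K" (3x3 intrinsics, pixels), "T" (4x4, takes a point from camera to world coordinates); the wrist camera has in their place "tool_from_camera" (4x4, takes a point from camera to tool coordinates, whose origin is the TCP and whose axes are the flange's). Camera axes: x right, y down, z forward; pixel columns grow to the right and rows downward; lengths in m; the calibration is good to about 2 mm. The wrist camera is an equidistant fisheye: a pixel r from the principal point sees the ray r / f radians off the axis. A picture is of the moment at which its call begins: read the wrist's pose just before it. camera_params takes no time and is no camera call.
- ticket.finish_job(): hands the job in; it is judged then, once.
The state is a dict: "time": time; "q": joint angles; "qd": joint speeds; "joint_torque": joint torques, N m; "ee_pos": TCP position; "orientation": TCP orientation; "wrist_force": force on the tool from outside, world axes, zero at the start; "wrist_torque": the same for the moment, N m; "finger_gap": finger opening in m; "grasp_force": force on a finger pad.
Only numpy, scipy, OpenCV 4.12 (cv2) and the standard library are available. Lean on these libraries where they do the work, as an engineer would, in place of code of your own. Each camera call takes 0.05 s, during which the arm holds its last target. There are 200 camera calls.

## Working session

There is one attempt and no reset: what is moved stays moved. The work goes in short steps, Python scripts to look and compute and a tool call to move; the robot and the scene stay as the last step left them, time stands still between calls to the robot, and variables do not carry over. Pictures are saved under pics/ and viewed, at most 10 in all, crops included, and the job is handed in when it is done.

Besides the shell and the picture viewer there is one more tool, called after ">>>" as a command line: name --argument value ..., lists and objects as JSON in quotes. arm_command: Moves the arm, as the interface text tells. Its arguments: {"type":"object","properties":{"increments":{"type":"array","items":{"type":"object","properties":{"rx":{"type":"number"},"ry":{"type":"number"},"rz":{"type":"number"},"x":{"type":"number"},"y":{"type":"number"},"z":{"type":"number"},"grip":{"type":"number"}}}}},"required":["increments"]}

```bash
mkdir -p pics && python3 - <<'E'
from rig import monitor, optics, robot
import cv2,numpy as np
s=monitor.get_state();print(s, robot.grip_depth)
for n in ["scene","side","wrist"]:
    p,d=optics.capture(n); np.savez(f"{n}0.npz",p=p,d=d); cv2.imwrite(f"pics/{n}0.png",p[:,:,::-1])
    print(n,{k:np.round(v,4).tolist() if hasattr(v,'shape') or isinstance(v,list) else v for k,v in optics.camera_params(n).items()})
E
```

```text
{'time': 0.0, 'q': array([-2.10076108e-01,  1.59049618e-01,  1.59820694e+00, -1.07765148e-05,
        1.38620845e+00, -2.10099337e-01]), 'qd': array([ 0.00148031, -0.00077349,  0.00119129,  0.00017262,  0.00030376,
        0.00054593]), 'joint_torque': array([ 4.79022274e-04, -3.85570908e+01, -3.22103977e+01,  7.00944406e-02,
        3.78346047e-02, -1.56143192e-04]), 'ee_pos': array([5.74335919e-01, 1.30452944e-04, 1.90631316e-01]), 'orientation': array([-7.82593142e-04,  7.07097556e-01,  7.07115386e-01, -5.13812862e-04]), 'wrist_force': array([ 0.0350161 , -0.02533177,  0.76587027]), 'wrist_torque': array([-0.0300929 , -0.00873217,  0.0005949 ]), 'grasp_force': 0.0, 'finger_gap': 0.09151618480237185} 0.0187
scene {'K': [[383.0072, 0.0, 283.3716], [0.0, 383.0072, 214.8873], [0.0, 0.0, 1.0]], 'T': [[0.3574, 0.7939, -0.492, 1.0557], [0.9339, -0.2964, 0.2001, -0.2144], [0.013, -0.531, -0.8473, 0.9439], [0.0, 0.0, 0.0, 1.0]]}
side {'K': [[453.4448, 0.0, 277.4844], [0.0, 453.4448, 209.8568], [0.0, 0.0, 1.0]], 'T': [[0.988, -0.0808, 0.1315, 0.3991], [-0.1538, -0.5857, 0.7958, -0.9538], [0.0127, -0.8065, -0.5911, 0.7556], [0.0, 0.0, 0.0, 1.0]]}
wrist {'K': [[325.1923, 0.0, 286.4853], [0.0, 325.1923, 210.356], [0.0, 0.0, 1.0]], 'tool_from_camera': [[-0.0004, -0.9647, -0.2633, 0.0737], [1.0, -0.0003, -0.0003, 0.0], [0.0002, -0.2633, 0.9647, -0.1927], [0.0, 0.0, 0.0, 1.0]]}
```

View pics/scene0.png

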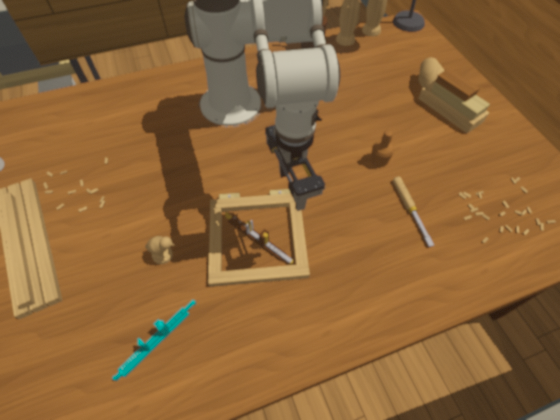

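View pics/wrist0.png

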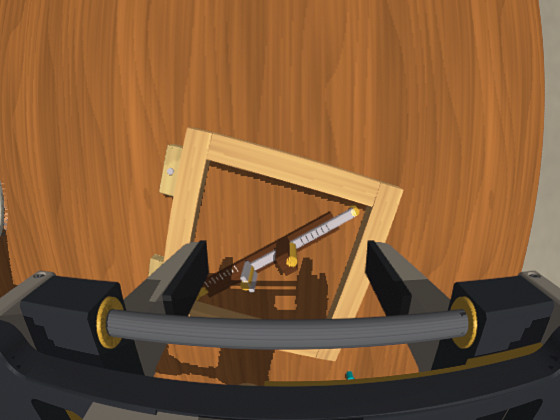

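Scene view: the wooden/steel rule lies in the frame, with the grip at about (262,238), the near rail and cleats at the top (230,197), and the sliding nose at the far left, about (292,262). The look-alike is the cyan rule at (155,340), so I choose the one in the frame. Bystanders: (160,248), (383,150) and the gouge at (415,212). Wrist view: inner near-left corner about (210,162), far-left about (372,205), plate about (248,275), grip about (290,258).

```bash
cat > h.py <<'E'
import numpy as np,cv2
from scipy.spatial.transform import Rotation as R
from rig import monitor, optics
def toolT(s):
    w,x,y,z=s['orientation'];T=np.eye(4);T[:3,:3]=R.from_quat([x,y,z,w]).as_matrix();T[:3,3]=s['ee_pos'];return T
def rays(n,uv,T=None):
    c=optics.camera_params(n);K=np.array(c['K']);uv=np.atleast_2d(uv).astype(float)
    v=(uv-K[:2,2])/[K[0,0],K[1,1]]
    if n=='wrist':
        r=np.hypot(*v.T)+1e-9;d=np.c_[v*(np.sin(r)/r)[:,None],np.cos(r)];M=T@np.array(c['tool_from_camera'])
    else: d=np.c_[v,np.ones(len(v))];M=np.array(c['T'])
    return M[:3,3],d@M[:3,:3].T
def onplane(n,uv,z,T=None):
    o,d=rays(n,uv,T);return (o+d*((z-o[2])/d[:,2])[:,None])[:,:2]
def topview(n,p,z,T,cx,cy,half,px):
    "rectified image of plane z; up=+x world, left=+y"
    c=optics.camera_params(n);K=np.array(c['K'])
    N=int(2*half/px);a=cx+half-np.arange(N)*px;b=cy+half-np.arange(N)*px
    X,Y=np.meshgrid(a,b,indexing='ij');P=np.stack([X,Y,np.full_like(X,z),np.ones_like(X)],-1)
    M=np.linalg.inv(T@np.array(c['tool_from_camera']) if n=='wrist' else np.array(c['T']))
    q=P@M.T
    if n=='wrist':
        rr=np.hypot(q[...,0],q[...,1])+1e-9;th=np.arctan2(rr,q[...,2]);u=q[...,0]/rr*th;v=q[...,1]/rr*th
    else:u=q[...,0]/q[...,2];v=q[...,1]/q[...,2]
    return cv2.remap(p,(u*K[0,0]+K[0,2]).astype(np.float32),(v*K[1,1]+K[1,2]).astype(np.float32),cv2.INTER_LINEAR)
E
python3 - <<'E'
from h import *
s=monitor.get_state();T=toolT(s)
w=np.load('wrist0.npz')['p'];sc=np.load('scene0.npz')['p'];sd=np.load('side0.npz')['p']
print(onplane('wrist',[(210,162),(372,205)],.024,T), onplane('wrist',[(357,212)],.012,T),onplane('wrist',[(248,275),(290,258)],.06,T))
for n,uv in dict(bustL=(160,258),mal=(383,160),gouge=(415,212)).items(): print(n,onplane('scene',[uv],0.0))
a=topview('wrist',w,.024,T,.6,-.04,.2,.001);b=topview('scene',sc,.024,T,.6,-.04,.2,.001)
cv2.imwrite('pics/top0.png',np.hstack([a,b])[:,:,::-1])
E
```

```text
[[ 0.4877674   0.03232225]
 [ 0.67404091 -0.01782034]] [[ 0.65911461 -0.02962683]] [[ 0.53143807 -0.08900126]
 [ 0.57803916 -0.06795571]]
bustL [[ 0.51940352 -0.35325861]]
mal [[0.42529858 0.38247336]]
gouge [[0.6335488  0.37446953]]
```

View pics/top0.png

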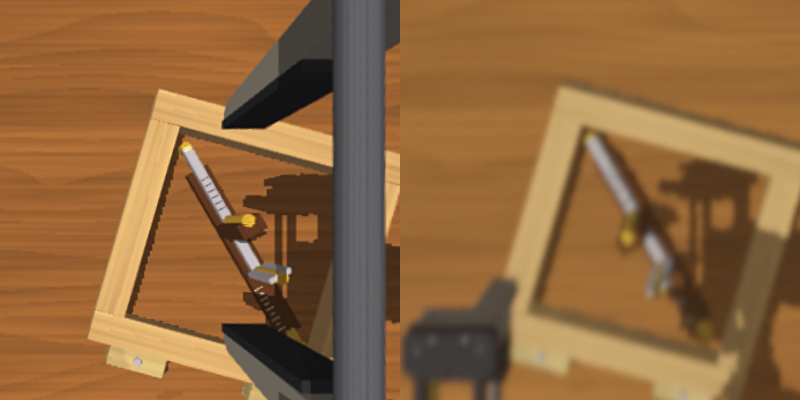

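>>> arm_command --increments '[{"rz": -10,"x": 1,"y": -3,"z": -1},{"rz": -20,"x": 2,"y": -6,"z": -3},{"rz": -28,"x": 2.5,"y": -7.4,"z": -4},{"rz": -28,"x": 2.5,"y": -7.4,"z": -4},{"rz": -28,"x": 2.5,"y": -7.4,"z": -4},{"rz": -28,"x": 2.5,"y": -7.4,"z": -4}]'

```text
validation failed for argument at $.in...
```

```bash
python3 - <<'E'
from h import *
s=monitor.get_state();T=toolT(s);print(s['ee_pos'],s['qd'])
p,d=optics.capture('wrist');np.savez('wrist1.npz',p=p,d=d,T=T)
a=topview('wrist',p,.024,T,.565,-.085,.15,.0005)
cv2.imwrite('pics/top1.png',a[:,:,::-1])
E
```

```text
[5.74493084e-01 9.85628854e-05 1.90860966e-01] [-1.04578683e-03 -2.09865263e-03 -3.08534154e-03  7.15921677e-04
  1.93310258e-04 -3.84237950e-06]
```

View pics/top1.png

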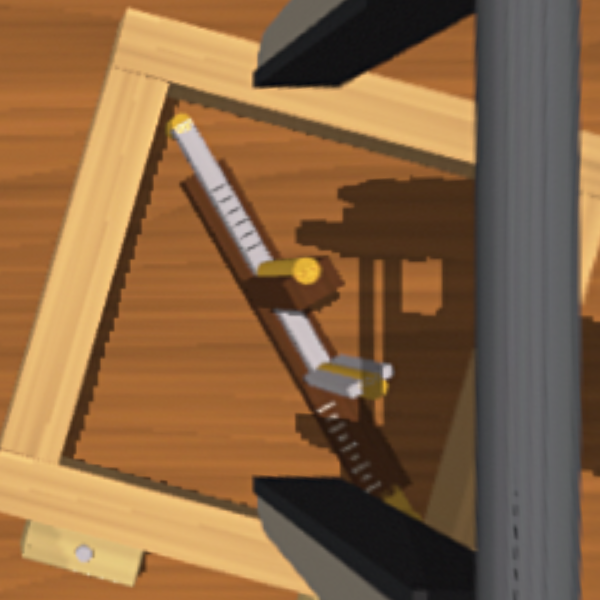

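The move was refused, probably because every key is required, so this view is from the unmoved arm. It shows the wooden rule in the frame with its grip roller at about (307,270) and plate at about (355,380), which confirms the choice.

>>> arm_command --increments '[{"rx": 0,"ry": 0,"rz": -10,"x": 1,"y": -3,"z": -1,"grip": 9.1},{"rx": 0,"ry": 0,"rz": -20,"x": 2,"y": -6,"z": -3,"grip": 9.1},{"rx": 0,"ry": 0,"rz": -28,"x": 2.5,"y": -7.4,"z": -4,"grip": 9.1},{"rx": 0,"ry": 0,"rz": -28,"x": 2.5,"y": -7.4,"z": -4,"grip": 9.1},{"rx": 0,"ry": 0,"rz": -28,"x": 2.5,"y": -7.4,"z": -4,"grip": 9.1},{"rx": 0,"ry": 0,"rz": -28,"x": 2.5,"y": -7.4,"z": -4,"grip": 9.1}]'

```text
time: 0.95
ee_pos: [0.501, 0.0248, 0.2307]
orientation: [-0.001, 0.516, 0.857, -0.0]
wrist_force: [0.2, 1.1, -0.3]
finger_gap: 0.0911
grasp_force: 0.0
```

```bash
python3 - <<'E'
from h import *
s=monitor.get_state();T=toolT(s);print(s['ee_pos'],s['qd'])
p,d=optics.capture('wrist');np.savez('wrist1.npz',p=p,d=d,T=T)
a=topview('wrist',p,.024,T,.565,-.085,.15,.0005)
cv2.imwrite('pics/top2.png',a[:,:,::-1])
E
```

```text
[0.50103915 0.02479768 0.23073903] [ 0.00028501 -0.00119624 -0.00131541 -0.00218556  0.00166819 -0.00578022]
```

View pics/top2.png

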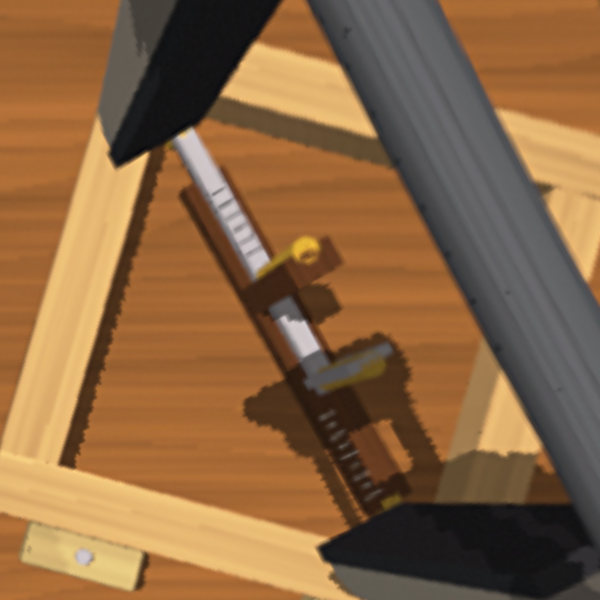

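```bash
python3 - <<'E'
from h import *
f=np.load('wrist1.npz');T=f['T'];C=(T@np.array(optics.camera_params('wrist')['tool_from_camera']))[:3,3];print('cam',C)
def w(px,z):
    P=np.array([.715-px[1]*.0005,.065-px[0]*.0005,.024]);d=P-C;return (C+d*(z-C[2])/d[2])[:2]
g=w((306,250),.06);pl=w((378,362),.06);print(g,pl,(g+pl)/2,np.degrees(np.arctan2(*(g-pl)[::-1])),np.hypot(*(g-pl)))
n1=w((186,135),.014);n2=w((392,500),.014);print(n1,n2,(n1+n2)/2,np.degrees(np.arctan2(*(n1-n2)[::-1])),np.hypot(*(n1-n2)))
# edges of steel slide on z=.016
e=w((190,140),.016);e2=w((310,350),.016);print(np.degrees(np.arctan2(*(e-e2)[::-1])))
E=T[:3,:3];m=(g+pl)/2
for tgt in [m,(.554,-.087)]:
    dl=np.array([*tgt,.06])-T[:3,3];print('tool shift',np.round(E.T@dl*100,2))
print('tool y yaw',np.degrees(np.arctan2(E[1,1],E[0,1])))
# depth check of rail top
from h import cv2
d=f['d'];K=optics.camera_params('wrist')['K'];print(d[::60,::80])
E
```

```text
cam [0.46664999 0.0897814  0.42354509]
[ 0.57888586 -0.07198146] [ 0.5279316  -0.10473777] [ 0.55340873 -0.08835961] 32.735226272107646 0.06057485189791882
[ 0.6520264  -0.03094789] [ 0.4649587  -0.13652582] [ 0.55849255 -0.08373685] 29.43966843039611 0.21480461381317503
29.744881296942182
tool shift [-12.47  -0.65  17.06]
tool shift [-12.37  -0.53  17.06]
tool y yaw 27.909793370421195
[[0.33501753 0.3518586  0.3599656  0.36494288 0.36385763 0.3612226
  0.35364988]
 [0.2844856  0.37883708 0.3840671  0.38699573 0.38747007 0.38377598
  0.37996206]
 [0.38850662 0.40473902 0.40588823 0.4077597  0.407302   0.40710455
  0.40317488]
 [0.42358613 0.42567614 0.4283477  0.40270758 0.40700305 0.42706832
  0.4269255 ]
 [0.45464987 0.4519877  0.4514939  0.45193028 0.4520017  0.45089394
  0.45088527]
 [0.06666467 0.0727012  0.11736953 0.47787803 0.4756141  0.12249388
  0.07381975]
 [0.05018509 0.07171569 0.5135198  0.50725806 0.50661874 0.5099972
  0.06885792]]
```

```bash
cat >> h.py <<'E'
def cloud(n,d,T=None):
    h,w=d.shape;u,v=np.meshgrid(np.arange(w),np.arange(h));c=optics.camera_params(n)
    o,r=rays(n,np.c_[u.ravel(),v.ravel()],T)
    M=(T@np.array(c['tool_from_camera'])) if n=='wrist' else np.array(c['T'])
    k=d.ravel()/(r@M[:3,2]);P=o+r*k[:,None];P[d.ravel()==0]=np.nan;return P.reshape(h,w,3)
def fit(c):
    return cv2.minAreaRect((c*1000).astype(np.float32))
E
python3 - <<'E'
from h import *
f=np.load('wrist1.npz');T=f['T'];P=cloud('wrist',f['d'],T);p=f['p'].astype(int)
z=P[...,2];inb=(abs(P[...,0]-.56)<.17)&(abs(P[...,1]+.085)<.17)
print('bench z med',np.nanmedian(z[inb]))
for lo,hi in [(.05,.068)]:
    m=inb&(z>lo)&(z<hi);k,l,st,ce=cv2.connectedComponentsWithStats(m.astype(np.uint8))
    for i in range(1,k):
        if st[i,4]>8: q=P[l==i];print(st[i],q.mean(0).round(4),fit(q[:,:2]))
# rail top
m=inb&(z>.019)&(z<.029)&(p[...,0]>170)&(p[...,2]>70);q=P[m];print(m.sum(),np.median(q[:,2]))
# inner edges in frame-like axes: rotate by +15deg
a=np.radians(-15.);X=np.array([np.cos(a),np.sin(a)]);Y=np.array([-np.sin(a),np.cos(a)]);c=np.array([.556,-.087])
U=(q[:,:2]-c)@X;V=(q[:,:2]-c)@Y
# near rail inner edge: max U below -60 per V bin; far: min U>60
def line(a,b,sel,fn,lo,hi):
    B=[];
    for t in np.arange(lo,hi,.01):
        k=sel&(a>t)&(a<t+.01)
        if k.sum()>15:B.append((t+.005,fn(b[k])))
    B=np.array(B)
    if len(B)<3:return None
    k=np.polyfit(*B.T,1);r=B[:,1]-np.polyval(k,B[:,0]);B=B[abs(r)<.003+np.median(abs(r))];k=np.polyfit(*B.T,1);return len(B),k,np.std(B[:,1]-np.polyval(k,B[:,0]))
print('near',line(V,U,U<-.08,lambda x:np.percentile(x,97),-.08,.08))
print('far',line(V,U,U>.08,lambda x:np.percentile(x,3),-.08,.08))
print('left',line(U,V,V>.08,lambda x:np.percentile(x,3),-.08,.08))
print('right',line(U,V,V<-.08,lambda x:np.percentile(x,97),-.08,.08))
E
```

```text
bench z med 0.35483671515030535
[295 273  16  21 278] [ 0.5739 -0.0729  0.0586] ((575.8225708007812, -73.83625030517578), (19.355472564697266, 24.71986961364746), 28.489059448242188)
[254 275  10  19 117] [ 0.5274 -0.1002  0.0583] ((527.0562133789062, -101.9609375), (10.523984909057617, 22.094297409057617), 34.58472442626953)
7737 0.023156740799941344
near (12, array([ 0.12093313, -0.10881502]), np.float64(0.00454637784739821))
far (9, array([-0.11270997,  0.10152264]), np.float64(0.003015463587631519))
left (14, array([-0.02279721,  0.09877158]), np.float64(0.0002652728685863622))
right (5, array([-0.12958079, -0.10471943]), np.float64(0.0013407104569512535))
```

>>> arm_command --increments '[{"rx": 0,"ry": 0,"rz": -2,"x": -6,"y": -0.3,"z": 2,"grip": 9.1},{"rx": 0,"ry": 0,"rz": -2,"x": -12.3,"y": -0.6,"z": 6,"grip": 9.1},{"rx": 0,"ry": 0,"rz": -2,"x": -12.3,"y": -0.6,"z": 11,"grip": 9.1},{"rx": 0,"ry": 0,"rz": -2,"x": -12.3,"y": -0.6,"z": 15,"grip": 9.1},{"rx": 0,"ry": 0,"rz": -2,"x": -12.3,"y": -0.6,"z": 15,"grip": 9.1},{"rx": 0,"ry": 0,"rz": -2,"x": -12.3,"y": -0.6,"z": 18,"grip": 9.1},{"rx": 0,"ry": 0,"rz": -2,"x": -12.3,"y": -0.6,"z": 20.8,"grip": 9.1},{"rx": 0,"ry": 0,"rz": -2,"x": -12.3,"y": -0.6,"z": 20.8,"grip": 9.1}]'

```text
time: 2.0
ee_pos: [0.553, -0.0861, 0.0236]
orientation: [-0.001, 0.5, 0.866, -0.0]
wrist_force: [0.2, 0.2, -1.2]
finger_gap: 0.0912
grasp_force: 0.0
```

>>> arm_command --increments '[{"rx": 0,"ry": 0,"rz": 0,"x": 0,"y": 0,"z": 0,"grip": 7.4},{"rx": 0,"ry": 0,"rz": 0,"x": 0,"y": 0,"z": 0,"grip": 7.0},{"rx": 0,"ry": 0,"rz": 0,"x": 0,"y": 0,"z": 0,"grip": 6.4},{"rx": 0,"ry": 0,"rz": 0,"x": 0,"y": 0,"z": 0,"grip": 5.8},{"rx": 0,"ry": 0,"rz": 0,"x": 0,"y": 0,"z": 0,"grip": 5.2},{"rx": 0,"ry": 0,"rz": 0,"x": 0,"y": 0,"z": 0,"grip": 5.0},{"rx": 0,"ry": 0,"rz": 0,"x": 0,"y": 0,"z": 0,"grip": 5.0}]'

```text
time: 2.88
ee_pos: [0.5557, -0.0868, 0.0254]
orientation: [0.002, 0.5, 0.866, 0.001]
wrist_force: [2.9, 1.2, 6.1]
finger_gap: 0.0499
grasp_force: 5.3
```

```bash
python3 - <<'E'
from h import *
s=monitor.get_state();T=toolT(s);print(s['ee_pos'],s['wrist_force'],s['finger_gap'],s['grasp_force'])
p,d=optics.capture('wrist');cv2.imwrite('pics/w3.png',p[:,:,::-1])
E
```

```text
[ 0.55566171 -0.08680358  0.0253534 ] [2.94170312 1.22985602 6.09063614] 0.04991269376611609 5.278721004724503
```

View pics/w3.png

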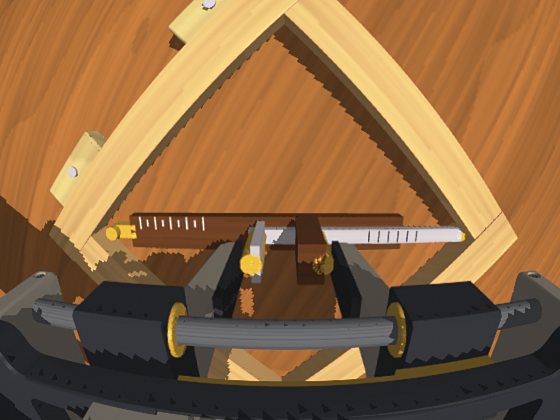

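The picture shows the rule opened to about 22 mm, with the fixed nose at (118,232) near the right-hand near corner and the sliding nose at (462,236) near the far-left corner. The 6 N upward force is unexpected, so I check heights.

```bash
cat >> h.py <<'E'
def look(name):
    s=monitor.get_state();T=toolT(s);p,d=optics.capture('wrist');np.savez(name,p=p,d=d,T=T)
    return s,T,p,cloud('wrist',d,T)
E
python3 - <<'E'
from h import *
s,T,p,P=look('w4.npz');print(s['wrist_force'],s['wrist_torque'],s['ee_pos'],s['grasp_force'],s['finger_gap'])
for n,uv in dict(fn=(108,232),fn2=(113,230),stickL=(150,225),stickL2=(200,222),stickR=(390,218),slide=(350,235),slR=(440,233),sn=(461,236),benchL=(200,180),rail=(180,130),railR=(430,130),block=(310,230),plate=(260,226),roll=(250,265),rollg=(322,262)).items(): print(n,P[uv[1],uv[0]].round(4))
E
```

```text
[2.89352089 2.39747094 6.48152241] [ 0.35087499 -0.6634844   0.01299711] [ 0.55567515 -0.08680182  0.02535324] 5.285897925496101 0.04997251598657407
fn [ 0.4413 -0.15    0.0164]
fn2 [ 0.4442 -0.1468  0.0154]
stickL [ 0.4681 -0.1302  0.0101]
stickL2 [ 0.4997 -0.1094  0.009 ]
stickR [ 0.6116 -0.0412  0.0106]
slide [ 0.592  -0.0647  0.0149]
slR [ 0.6488 -0.0306  0.0173]
sn [ 0.6675 -0.0238  0.0155]
benchL [ 0.4855 -0.0856 -0.    ]
rail [ 0.4564 -0.0616 -0.0006]
railR [0.598  0.0222 0.0223]
block [ 0.5613 -0.0693  0.0369]
plate [ 0.5355 -0.0851  0.0269]
roll [ 0.5383 -0.0966  0.0595]
rollg [ 0.5711 -0.076   0.059 ]
```

>>> arm_command --increments '[{"rx": 0,"ry": 0,"rz": 0,"x": 0,"y": 0,"z": -0.2,"grip": 5.0},{"rx": 0,"ry": 0,"rz": 0,"x": 0,"y": 0,"z": -0.2,"grip": 5.0}]'

```text
time: 3.22
ee_pos: [0.553, -0.0864, 0.0255]
orientation: [-0.0, 0.5, 0.866, -0.0]
wrist_force: [-0.3, -0.1, 2.5]
finger_gap: 0.0497
grasp_force: 2.4
```

>>> arm_command --increments '[{"rx": 0,"ry": 0,"rz": 0,"x": 0,"y": 0,"z": -0.1,"grip": 4.8},{"rx": 0,"ry": 0,"rz": 0,"x": 0,"y": 0,"z": -0.1,"grip": 4.6},{"rx": 0,"ry": 0,"rz": 0,"x": 0,"y": 0,"z": -0.1,"grip": 4.6}]'

```text
time: 3.6
ee_pos: [0.5526, -0.0862, 0.0259]
orientation: [-0.001, 0.5, 0.866, -0.0]
wrist_force: [-0.6, 1.1, -3.0]
finger_gap: 0.0462
grasp_force: 2.2
```

>>> arm_command --increments '[{"rx": 0,"ry": 0,"rz": 0,"x": 0,"y": 0,"z": 0,"grip": 4.5},{"rx": 0,"ry": 0,"rz": 0,"x": 0,"y": 0,"z": 0,"grip": 4.4},{"rx": 0,"ry": 0,"rz": 0,"x": 0,"y": 0,"z": 0,"grip": 4.4}]'

```text
time: 3.98
ee_pos: [0.5533, -0.0864, 0.0265]
orientation: [-0.0, 0.5, 0.866, -0.0]
wrist_force: [-1.1, -0.4, -2.6]
finger_gap: 0.0441
grasp_force: 2.3
```

>>> arm_command --increments '[{"rx": 0,"ry": 0,"rz": 0,"x": 0,"y": 0,"z": 0,"grip": 4.3},{"rx": 0,"ry": 0,"rz": 0,"x": 0,"y": 0,"z": 0,"grip": 4.2},{"rx": 0,"ry": 0,"rz": 0,"x": 0,"y": 0,"z": 0,"grip": 4.2}]'

```text
time: 4.35
ee_pos: [0.5529, -0.0867, 0.0265]
orientation: [-0.0, 0.5, 0.866, -0.0]
wrist_force: [-2.5, -2.0, -2.1]
finger_gap: 0.0419
grasp_force: 4.2
```

```bash
python3 - <<'E'
from h import *
s,T,p,P=look('w5.npz');print(s['wrist_force'],s['wrist_torque'],s['ee_pos'],s['grasp_force'],s['finger_gap'])
c=p[180:280,40:540];cv2.imwrite('pics/w5.png',cv2.resize(c,None,fx=1.6,fy=3,interpolation=cv2.INTER_CUBIC)[:,:,::-1])
E
```

```text
[-2.50764126 -1.96200293 -2.09936021] [-0.40253797  0.48028264  0.03255187] [ 0.55293494 -0.08668689  0.02647036] 4.153848811984062 0.04191639292836261
```

View pics/w5.png

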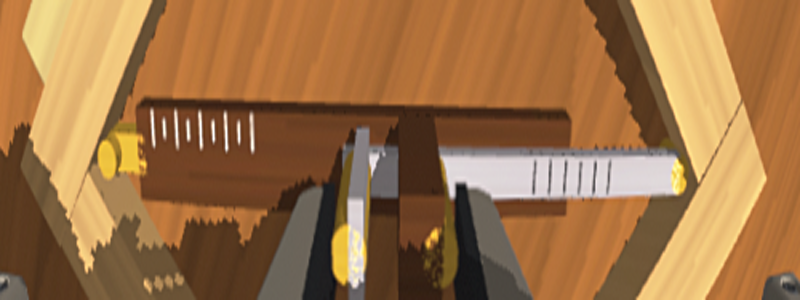

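The crop shows the sliding nose at (678,172) in the far-left corner. The fixed nose at (110,155) still has a gap to its corner at about (80,200), so I shift back along the rule and keep closing.

>>> arm_command --increments '[{"rx": 0,"ry": 0,"rz": 0,"x": 0,"y": -0.15,"z": 0,"grip": 4.2},{"rx": 0,"ry": 0,"rz": 0,"x": 0,"y": -0.2,"z": 0,"grip": 4.1},{"rx": 0,"ry": 0,"rz": 0,"x": 0,"y": -0.2,"z": 0,"grip": 4.1}]'

```text
time: 4.78
ee_pos: [0.5524, -0.0873, 0.0269]
orientation: [0.001, 0.5, 0.866, 0.0]
wrist_force: [0.4, 0.2, -2.5]
finger_gap: 0.041
grasp_force: 4.1
```

>>> arm_command --increments '[{"rx": 0,"ry": 0,"rz": 0,"x": 0,"y": 0,"z": 0,"grip": 4.07},{"rx": 0,"ry": 0,"rz": 0,"x": 0,"y": 0,"z": 0,"grip": 4.04},{"rx": 0,"ry": 0,"rz": 0,"x": 0,"y": 0,"z": 0,"grip": 4.04}]'

```text
time: 5.15
ee_pos: [0.5523, -0.0873, 0.0269]
orientation: [0.001, 0.5, 0.866, 0.0]
wrist_force: [3.1, 0.7, -2.5]
finger_gap: 0.0411
grasp_force: 6.6
```

>>> arm_command --increments '[{"rx": 0,"ry": 0,"rz": 0,"x": 0,"y": 0.1,"z": 0,"grip": 4.04},{"rx": 0,"ry": 0,"rz": 0,"x": 0,"y": 0.1,"z": 0,"grip": 4.04},{"rx": 0,"ry": 0,"rz": 0,"x": 0,"y": 0.1,"z": 0,"grip": 4.04},{"rx": 0,"ry": 0,"rz": 0,"x": 0,"y": 0.1,"z": 0,"grip": 4.04}]'

```text
time: 5.65
ee_pos: [0.5524, -0.0871, 0.0266]
orientation: [-0.0, 0.5, 0.866, -0.0]
wrist_force: [0.1, -1.2, -1.0]
finger_gap: 0.0405
grasp_force: 6.4
```

```bash
python3 - <<'E'
from h import *
s,T,p,P=look('w6.npz');print(s['wrist_force'],s['wrist_torque'],s['ee_pos'],s['grasp_force'],s['finger_gap'])
c=p[180:280,40:540];cv2.imwrite('pics/w6.png',cv2.resize(c,None,fx=1.6,fy=3,interpolation=cv2.INTER_CUBIC)[:,:,::-1])
E
```

```text
[ 0.09379647 -1.15676851 -0.99154964] [-0.12447562  0.03171927  0.01305916] [ 0.55238278 -0.08707842  0.02659898] 6.414122208952904 0.04045324962225231
```

View pics/w6.png

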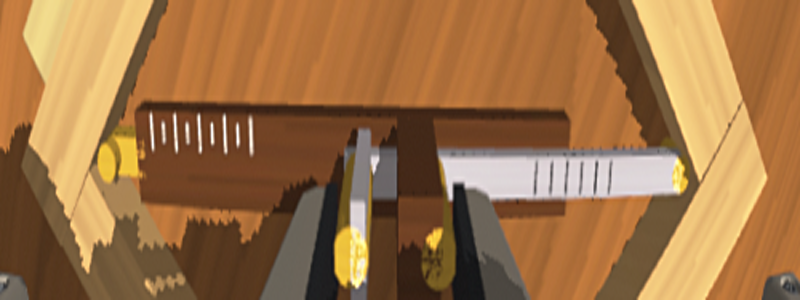

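The crop shows the sliding nose at (680,172) pressed into the far-left corner. The fixed nose at (108,155) is against the near rail, and I need numbers to tell whether it is fully in the corner.

```bash
cat > fr.py <<'E'
from h import *
import sys
def frame(names):
    Q=[]
    for n in names:
        f=np.load(n);P=cloud('wrist',f['d'],f['T']);r=np.hypot(*(np.indices(P.shape[:2])-np.array([[[210]],[[286]]])))
        z=P[...,2];p=f['p'].astype(int);gray=(p[...,0]-p[...,2])>25
        m=(z>.0205)&(z<.0275)&gray&(abs(P[...,0]-.556)<.17)&(abs(P[...,1]+.087)<.17);Q.append(P[m])
    q=np.vstack(Q);a=np.radians(-15.);X=np.array([np.cos(a),np.sin(a)]);Y=np.array([-np.sin(a),np.cos(a)]);c=np.array([.556,-.087])
    U=(q[:,:2]-c)@X;V=(q[:,:2]-c)@Y;out={}
    for n,a_,b_,sg in [('near',V,U,-1),('far',V,U,1),('left',U,V,1),('right',U,V,-1)]:
        for side,pc in (('in',4),('out',96)):
            B=[]
            for t in np.arange(-.09,.09,.006):
                k=(a_>t)&(a_<t+.006)&(sg*b_>.085)&(sg*b_<.145)
                if k.sum()>20:B.append((t+.003,np.percentile(sg*b_[k],pc)*sg))
            if len(B)<4:continue
            B=np.array(B)
            for _ in range(4):
                k=np.polyfit(*B.T,1);r=abs(B[:,1]-np.polyval(k,B[:,0]));B=B[r<=max(.0012,1.5*np.median(r))]
            out[n,side]=(len(B),k.round(4),np.std(B[:,1]-np.polyval(k,B[:,0])).round(5))
    return out,(lambda w:((np.asarray(w)[:2]-c)@X,(np.asarray(w)[:2]-c)@Y))
E
python3 - <<'E'
from fr import *
for ns in (['w6.npz'],['wrist1.npz']):
    o,tf=frame(ns)
    for k,v in o.items():print(ns,k,v)
f=np.load('w6.npz');P=cloud('wrist',f['d'],f['T']);p=f['p'].astype(int)
z=P[...,2];yel=(p[...,0]-p[...,2]>110)&(p[...,0]>150)&(z>.006)&(z<.0185)
k,l,st,ce=cv2.connectedComponentsWithStats(yel.astype(np.uint8))
for i in range(1,k):
    if st[i,4]>15:print(st[i],np.nanmean(P[l==i],0).round(4),np.round(tf(np.nanmean(P[l==i],0)),4))
m=(z>.05)&(z<.068)&(abs(P[...,0]-.556)<.1);
k,l,st,ce=cv2.connectedComponentsWithStats(m.astype(np.uint8))
for i in range(1,k):
    if st[i,4]>15:print(st[i],np.nanmean(P[l==i],0).round(4))
E
```

```text
['w6.npz'] ('near', 'in') (30, array([ 0.0023, -0.1034]), np.float64(0.00014))
['w6.npz'] ('near', 'out') (30, array([ 0.0022, -0.1316]), np.float64(0.00021))
['w6.npz'] ('far', 'in') (13, array([0.0026, 0.0967]), np.float64(0.00022))
['w6.npz'] ('far', 'out') (4, array([0.0992, 0.1181]), np.float64(0.00076))
['w6.npz'] ('left', 'in') (30, array([-0.0208,  0.0984]), np.float64(0.00014))
['w6.npz'] ('left', 'out') (30, array([-0.0226,  0.1264]), np.float64(0.00012))
['w6.npz'] ('right', 'in') (12, array([-0.0197, -0.102 ]), np.float64(0.00026))
['w6.npz'] ('right', 'out') (6, array([ 0.0802, -0.1226]), np.float64(0.00068))
['wrist1.npz'] ('near', 'in') (19, array([-0.0012, -0.1043]), np.float64(0.0003))
['wrist1.npz'] ('near', 'out') (25, array([ 0.001 , -0.1318]), np.float64(0.00047))
['wrist1.npz'] ('far', 'in') (11, array([-0.0544,  0.0991]), np.float64(0.00091))
['wrist1.npz'] ('far', 'out') (7, array([-0.0086,  0.125 ]), np.float64(0.00031))
['wrist1.npz'] ('left', 'in') (25, array([-0.0234,  0.099 ]), np.float64(0.00032))
['wrist1.npz'] ('left', 'out') (25, array([-0.0203,  0.1266]), np.float64(0.00033))
['wrist1.npz'] ('right', 'in') (8, array([-0.0707, -0.1049]), np.float64(0.0004))
['wrist1.npz'] ('right', 'out') (9, array([-0.0249, -0.1308]), np.float64(0.00047))
[101 224  30  17 335] [ 0.4412 -0.1503  0.0133] [-0.0945 -0.0909]
[460 233  10  11  61] [ 0.6687 -0.0239  0.0159] [0.0925 0.0902]
[ 288  239   66   47 1836] [ 0.5619 -0.079   0.0597]
[ 221  240   50   46 1021] [ 0.5352 -0.0933  0.0597]
```

The geometry shows both noses seated: the measured nose span of 267 mm matches the corner-to-corner fit, and r is about -3.3 mm. That makes this diagonal the shorter one. I tighten slightly and hold to make sure step 1 is met.

>>> arm_command --increments '[{"rx": 0,"ry": 0,"rz": 0,"x": 0,"y": 0,"z": 0,"grip": 4.0},{"rx": 0,"ry": 0,"rz": 0,"x": 0,"y": 0,"z": 0,"grip": 4.0},{"rx": 0,"ry": 0,"rz": 0,"x": 0,"y": 0,"z": 0,"grip": 4.0}]'

```text
time: 6.08
ee_pos: [0.5524, -0.087, 0.0265]
orientation: [-0.0, 0.5, 0.866, -0.0]
wrist_force: [-0.9, -1.3, -1.1]
finger_gap: 0.0402
grasp_force: 8.3
```

>>> arm_command --increments '[{"rx": 0,"ry": 0,"rz": 0,"x": 0,"y": 0,"z": 0,"grip": 5.0},{"rx": 0,"ry": 0,"rz": 0,"x": 0,"y": 0,"z": 0,"grip": 6.0},{"rx": 0,"ry": 0,"rz": 0,"x": 0,"y": 0,"z": 0,"grip": 7.0},{"rx": 0,"ry": 0,"rz": 0,"x": 0,"y": 0,"z": 0,"grip": 8.0},{"rx": 0,"ry": 0,"rz": 0,"x": 0,"y": 0,"z": 0,"grip": 9.1},{"rx": 0,"ry": 0,"rz": 0,"x": 0,"y": 0,"z": 0,"grip": 9.1}]'

```text
time: 6.82
ee_pos: [0.553, -0.087, 0.0269]
orientation: [0.0, 0.5, 0.866, 0.0]
wrist_force: [0.0, 0.3, -0.0]
finger_gap: 0.0911
grasp_force: 0.0
```

```bash
cat >> fr.py <<'E'
def rule(P,p,c=(.556,-.087),R_=.09):
    "tops of block and plate -> rects (mm)"
    z=P[...,2];m=(z>.052)&(z<.066)&(np.hypot(P[...,0]-c[0],P[...,1]-c[1])<R_)
    pi=p.astype(int);sat=pi.max(-1)-pi.min(-1)
    m&=(sat>12)|(pi.sum(-1)>300)
    k,l,st,ce=cv2.connectedComponentsWithStats(m.astype(np.uint8));o=[]
    for i in range(1,k):
        if st[i,4]>40:q=P[l==i][:,:2];o.append((st[i].tolist(),np.round(q.mean(0),4),[np.round(x,1) for x in fit(q)]))
    return o
E
python3 - <<'E'
from fr import *
s,T,p,P=look('w7.npz');print(s['wrist_force'],s['ee_pos'],s['q'],s['finger_gap'])
for r in rule(P,p):print(r)
o,tf=frame(['w7.npz'])
for k,v in o.items():
    if k[1]=='in':print(k,v)
E
```

```text
[ 0.02139341  0.28593182 -0.02985201] [ 0.55300291 -0.08696028  0.02689351] [-3.72004194e-01  3.05416639e-01  1.77265740e+00  3.15241844e-04
  1.06264488e+00 -8.95695281e-01] 0.09106710764235354
([212, 240, 23, 42, 584], array([ 0.5222, -0.1024]), [array([ 522.3, -104.3]), array([11.8, 22.3]), np.float64(22.1)])
([305, 240, 38, 46, 1401], array([ 0.5692, -0.0775]), [array([571.3, -78.1]), array([19.8, 25.2]), np.float64(29.5)])
([178, 243, 20, 9, 109], array([ 0.5016, -0.1062]), [array([ 501.6, -106.3]), array([8.6, 1.6]), np.float64(30.0)])
([375, 243, 20, 10, 107], array([ 0.5949, -0.0524]), [array([595. , -52.3]), array([7.9, 1.6]), np.float64(28.6)])
('near', 'in') (30, array([ 0.002 , -0.1034]), np.float64(0.00015))
('far', 'in') (15, array([0.0023, 0.0968]), np.float64(0.00023))
('left', 'in') (30, array([-0.0218,  0.0984]), np.float64(0.00017))
('right', 'in') (13, array([-0.0232, -0.1023]), np.float64(0.00022))
```

>>> arm_command --increments '[{"rx": 0,"ry": 0,"rz": 0,"x": 0,"y": 0,"z": -5.5,"grip": 9.1},{"rx": 0,"ry": 0,"rz": 10,"x": 0,"y": 0.5,"z": -7,"grip": 9.1},{"rx": 0,"ry": 0,"rz": 20,"x": -0.1,"y": 1,"z": -7,"grip": 9.1},{"rx": 0,"ry": 0,"rz": 30,"x": -0.1,"y": 1.8,"z": -7,"grip": 9.1},{"rx": 0,"ry": 0,"rz": 40,"x": -0.1,"y": 1.8,"z": -7,"grip": 9.1},{"rx": 0,"ry": 0,"rz": 50,"x": -0.1,"y": 1.8,"z": -7,"grip": 9.1},{"rx": 0,"ry": 0,"rz": 60,"x": -0.1,"y": 1.8,"z": -7,"grip": 9.1},{"rx": 0,"ry": 0,"rz": 70,"x": -0.1,"y": 1.8,"z": -7,"grip": 9.1},{"rx": 0,"ry": 0,"rz": 80,"x": -0.1,"y": 1.8,"z": -7,"grip": 9.1},{"rx": 0,"ry": 0,"rz": 90,"x": -0.1,"y": 1.8,"z": -7,"grip": 9.1}]'

```text
time: 8.12
ee_pos: [0.5688, -0.0788, 0.0967]
orientation: [0.0, 0.967, 0.256, 0.0]
wrist_force: [-1.0, 0.0, -0.8]
finger_gap: 0.0911
grasp_force: 0.0
```

>>> arm_command --increments '[{"rx": 0,"ry": 0,"rz": 1,"x": 0,"y": 0,"z": 0,"grip": 9.1},{"rx": 0,"ry": 0,"rz": 1,"x": 0,"y": 0,"z": 0,"grip": 9.1},{"rx": 0,"ry": 0,"rz": 1,"x": 0,"y": 0,"z": 3,"grip": 9.1},{"rx": 0,"ry": 0,"rz": 1,"x": 0,"y": 0,"z": 6,"grip": 9.1},{"rx": 0,"ry": 0,"rz": 1,"x": 0,"y": 0,"z": 7.2,"grip": 9.1},{"rx": 0,"ry": 0,"rz": 1,"x": 0,"y": 0,"z": 7.2,"grip": 9.1}]'

```text
time: 8.88
ee_pos: [0.5682, -0.0786, 0.0241]
orientation: [-0.0, 0.968, 0.251, -0.001]
wrist_force: [0.4, 1.0, -0.4]
finger_gap: 0.0911
grasp_force: 0.0
```

```bash
python3 - <<'E'
from fr import *
s,T,p,P=look('w8.npz');print(s['wrist_force'],s['ee_pos'],s['q'],s['finger_gap'])
for r in rule(P,p):print(r)
cv2.imwrite('pics/w8.png',p[:,:,::-1])
E
```

```text
[ 0.41560318  0.98416506 -0.38417142] [ 0.56818655 -0.07863239  0.02413726] [-3.48122510e-01  3.42828054e-01  1.73098100e+00  3.92602338e-05
  1.06918699e+00  7.15706017e-01] 0.09109218169392282
([265, 239, 46, 40, 1548], array([ 0.5711, -0.078 ]), [array([571.3, -77.9]), array([20.7, 24.3]), np.float64(29.8)])
([175, 245, 22, 10, 110], array([ 0.5505, -0.0274]), [array([550.1, -26.8]), array([1.5, 9.6]), np.float64(31.2)])
([377, 245, 22, 10, 125], array([ 0.6028, -0.1217]), [array([ 602.8, -121.7]), array([1.5, 9. ]), np.float64(30.4)])
```

>>> arm_command --increments '[{"rx": 0,"ry": 0,"rz": 0,"x": 0,"y": 0,"z": 0,"grip": 6},{"rx": 0,"ry": 0,"rz": 0,"x": 0,"y": 0,"z": 0,"grip": 3.5},{"rx": 0,"ry": 0,"rz": 0,"x": 0,"y": 0,"z": 0,"grip": 2.4},{"rx": 0,"ry": 0,"rz": 0,"x": 0,"y": 0,"z": 0,"grip": 2.0},{"rx": 0,"ry": 0,"rz": 0,"x": 0,"y": 0,"z": 0,"grip": 1.8},{"rx": 0,"ry": 0,"rz": 0,"x": 0,"y": 0,"z": 0,"grip": 1.8},{"rx": 0,"ry": 0,"rz": 0,"x": 0,"y": 0,"z": 0,"grip": 1.8}]'

```text
time: 9.8
ee_pos: [0.5686, -0.0788, 0.0246]
orientation: [0.0, 0.968, 0.25, -0.0]
wrist_force: [0.3, -0.1, -1.7]
finger_gap: 0.0231
grasp_force: 30.1
```

>>> arm_command --increments '[{"rx": 0,"ry": 0,"rz": 0,"x": 0,"y": 0,"z": -3,"grip": 1.8},{"rx": 0,"ry": 0,"rz": -10,"x": 0,"y": 0,"z": -6,"grip": 1.8},{"rx": 0,"ry": 0,"rz": -20,"x": -0.3,"y": -0.4,"z": -6,"grip": 1.8},{"rx": 0,"ry": 0,"rz": -30,"x": -0.7,"y": -0.9,"z": -6,"grip": 1.8},{"rx": 0,"ry": 0,"rz": -40,"x": -1.2,"y": -1.5,"z": -6,"grip": 1.8},{"rx": 0,"ry": 0,"rz": -50,"x": -1.6,"y": -2,"z": -6,"grip": 1.8},{"rx": 0,"ry": 0,"rz": -60,"x": -1.9,"y": -2.4,"z": -6,"grip": 1.8},{"rx": 0,"ry": 0,"rz": -70,"x": -1.9,"y": -2.4,"z": -6,"grip": 1.8},{"rx": 0,"ry": 0,"rz": -80,"x": -1.9,"y": -2.4,"z": -6,"grip": 1.8},{"rx": 0,"ry": 0,"rz": -90,"x": -1.9,"y": -2.4,"z": -6,"grip": 1.8}]'

```text
time: 11.05
ee_pos: [0.5396, -0.0667, 0.0838]
orientation: [-0.001, 0.505, 0.863, -0.0]
wrist_force: [0.8, 0.9, -3.3]
finger_gap: 0.0235
grasp_force: 30.0
```

>>> arm_command --increments '[{"rx": 0,"ry": 0,"rz": 0,"x": 0,"y": 0,"z": 0,"grip": 1.8},{"rx": 0,"ry": 0,"rz": 0,"x": 0,"y": 0,"z": 0,"grip": 1.8}]'

```text
time: 11.3
ee_pos: [0.54, -0.0669, 0.0842]
orientation: [-0.0, 0.509, 0.861, -0.0]
wrist_force: [-0.5, -0.3, -2.9]
finger_gap: 0.0238
grasp_force: 30.0
```

```bash
python3 - <<'E'
from fr import *
s,T,p,P=look('w9.npz');print(s['wrist_force'],s['ee_pos'],s['q'],s['finger_gap'],s['grasp_force'])
cv2.imwrite('pics/w9.png',p[:,:,::-1])
E
```

```text
[-0.47749057 -0.31846377 -2.89508354] [ 0.5400426  -0.06689275  0.08421024] [-3.45398020e-01  1.88741434e-01  1.78525347e+00  2.42148920e-06
  1.16843484e+00 -8.48667655e-01] 0.02382931017174155 29.99879479408264
```

View pics/w9.png

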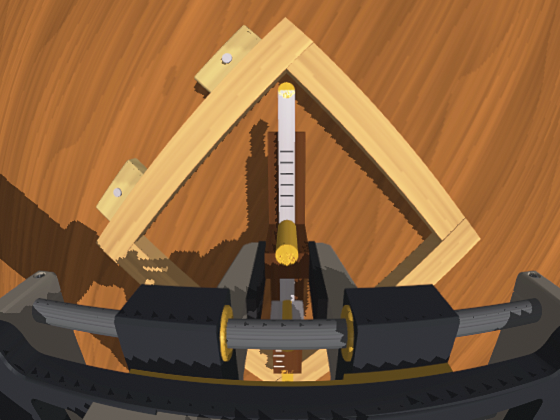

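The rule hangs straight along the other diagonal, with its sliding nose at (287,88) pointing at the near-left corner (288,70). I lower it.

>>> arm_command --increments '[{"rx": 0,"ry": 0,"rz": 0,"x": 0,"y": 0,"z": 2.5,"grip": 1.8},{"rx": 0,"ry": 0,"rz": 0,"x": 0,"y": 0,"z": 4.5,"grip": 1.8},{"rx": 0,"ry": 0,"rz": 0,"x": 0,"y": 0,"z": 5.7,"grip": 1.8},{"rx": 0,"ry": 0,"rz": 0,"x": 0,"y": 0,"z": 5.95,"grip": 1.8},{"rx": 0,"ry": 0,"rz": 0,"x": 0,"y": 0,"z": 5.95,"grip": 1.8},{"rx": 0,"ry": 0,"rz": 0,"x": 0,"y": 0,"z": 5.95,"grip": 2.6},{"rx": 0,"ry": 0,"rz": 0,"x": 0,"y": 0,"z": 5.95,"grip": 4},{"rx": 0,"ry": 0,"rz": 0,"x": 0,"y": 0,"z": 5.95,"grip": 7},{"rx": 0,"ry": 0,"rz": 0,"x": 0,"y": 0,"z": 5.95,"grip": 9.1},{"rx": 0,"ry": 0,"rz": 0,"x": 0,"y": 0,"z": 5.95,"grip": 9.1}]'

```text
time: 12.6
ee_pos: [0.5404, -0.0671, 0.0252]
orientation: [0.0, 0.508, 0.862, 0.0]
wrist_force: [-1.1, 0.2, 0.0]
finger_gap: 0.0643
grasp_force: 0.0
```

```bash
python3 - <<'E'
from fr import *
s,T,p,P=look('w10.npz');print(s['wrist_force'],s['ee_pos'],s['orientation'],s['finger_gap'],s['grasp_force'])
for r in rule(P,p):print(r)
for uv in [(287,150),(287,180),(287,100)]:print(uv,P[uv[1],uv[0]].round(4))
o,tf=frame(['w10.npz'])
for k,v in o.items():
    if k[1]=='in':print(k,v)
E
```

```text
[-1.05421658  0.15215527  0.04522119] [ 0.54043621 -0.06705695  0.02515543] [3.93015251e-05 5.07578880e-01 8.61605292e-01 1.48560033e-05] 0.06433085684138291 0.0
([265, 239, 46, 40, 1535], array([ 0.5397, -0.0651]), [array([539.6, -65. ]), array([24.3, 20.8]), np.float64(29.8)])
([201, 244, 20, 12, 136], array([ 0.5005, -0.0789]), [array([500.3, -79.1]), array([8.5, 1.1]), np.float64(29.0)])
([354, 244, 20, 11, 124], array([ 0.571 , -0.0398]), [array([571.5, -39.6]), array([8.5, 1.2]), np.float64(27.1)])
(287, 150) [ 0.5127 -0.0168  0.0159]
(287, 180) [ 0.5219 -0.0334  0.016 ]
(287, 100) [0.4976 0.0104 0.0151]
('near', 'in') (30, array([ 0.0023, -0.1036]), np.float64(0.00015))
('far', 'in') (8, array([-0.0017,  0.0965]), np.float64(0.00014))
('left', 'in') (30, array([-0.0213,  0.0985]), np.float64(0.00014))
('right', 'in') (7, array([-0.0163, -0.1022]), np.float64(0.00031))
```

>>> arm_command --increments '[{"rx": 0,"ry": 0,"rz": 0,"x": 0,"y": 0,"z": -4,"grip": 9.1},{"rx": 0,"ry": 0,"rz": 10,"x": 0,"y": 0,"z": -7,"grip": 9.1},{"rx": 0,"ry": 0,"rz": 20,"x": -1,"y": 0,"z": -7,"grip": 9.1},{"rx": 0,"ry": 0,"rz": 30,"x": -2,"y": 0,"z": -7,"grip": 9.1},{"rx": 0,"ry": 0,"rz": 40,"x": -2.4,"y": 0,"z": -7,"grip": 9.1},{"rx": 0,"ry": 0,"rz": 50,"x": -2.4,"y": 0,"z": -7,"grip": 9.1},{"rx": 0,"ry": 0,"rz": 60,"x": -2.4,"y": 0,"z": -7,"grip": 9.1},{"rx": 0,"ry": 0,"rz": 70,"x": -2.4,"y": 0,"z": -7,"grip": 9.1},{"rx": 0,"ry": 0,"rz": 80,"x": -2.4,"y": 0,"z": -7,"grip": 9.1},{"rx": 0,"ry": 0,"rz": 90,"x": -2.4,"y": 0,"z": -7,"grip": 9.1}]'

```text
time: 13.9
ee_pos: [0.552, -0.088, 0.095]
orientation: [-0.0, 0.969, 0.248, -0.0]
wrist_force: [-0.5, -0.6, -0.3]
finger_gap: 0.091
grasp_force: 0.0
```

>>> arm_command --increments '[{"rx": 0,"ry": 0,"rz": 0,"x": 0,"y": 0,"z": 0,"grip": 9.1},{"rx": 0,"ry": 0,"rz": 0,"x": 0,"y": 0,"z": 0,"grip": 9.1},{"rx": 0,"ry": 0,"rz": 0,"x": 0,"y": 0,"z": 3,"grip": 9.1},{"rx": 0,"ry": 0,"rz": 0,"x": 0,"y": 0,"z": 6,"grip": 9.1},{"rx": 0,"ry": 0,"rz": 0,"x": 0,"y": 0,"z": 6.8,"grip": 9.1},{"rx": 0,"ry": 0,"rz": 0,"x": 0,"y": 0,"z": 6.8,"grip": 9.1}]'

```text
time: 14.65
ee_pos: [0.552, -0.088, 0.0272]
orientation: [-0.0, 0.968, 0.251, -0.0]
wrist_force: [0.1, -0.4, 0.4]
finger_gap: 0.0909
grasp_force: 0.0
```

```bash
python3 - <<'E'
from fr import *
s,T,p,P=look('w11.npz');print(s['wrist_force'],s['ee_pos'],s['orientation'],s['finger_gap'],s['grasp_force'])
for r in rule(P,p):print(r)
o,tf=frame(['w11.npz'])
for k,v in o.items():
    if k[1]=='in':print(k,v)
E
```

```text
[ 0.07226129 -0.38781463  0.35391264] [ 0.55198141 -0.087992    0.02717014] [-1.25168500e-04  9.68037333e-01  2.50806049e-01 -1.80120959e-04] 0.09090233538301763 0.0
([220, 238, 38, 45, 1404], array([ 0.5417, -0.0657]), [array([540., -65.]), array([25.4, 19.8]), np.float64(30.1)])
([328, 240, 24, 34, 571], array([ 0.5686, -0.1115]), [array([ 568.6, -112.4]), array([19.3, 12.2]), np.float64(37.3)])
([178, 243, 20, 10, 109], array([ 0.534 , -0.0367]), [array([533.8, -36.4]), array([1.5, 8.1]), np.float64(31.5)])
([376, 243, 19, 9, 112], array([ 0.5863, -0.131 ]), [array([ 586.6, -131.1]), array([1.8, 8.2]), np.float64(29.0)])
('near', 'in') (15, array([ 0.002 , -0.1027]), np.float64(0.00014))
('far', 'in') (30, array([0.001 , 0.0976]), np.float64(0.00013))
('left', 'in') (30, array([-0.0222,  0.0984]), np.float64(0.00014))
('right', 'in') (17, array([-0.0228, -0.1022]), np.float64(0.00032))
```

Rule well centred. Squeeze gradually; contact is expected at about 37–38 mm.

>>> arm_command --increments '[{"rx": 0,"ry": 0,"rz": 0,"x": 0,"y": 0,"z": -0.1,"grip": 7.4},{"rx": 0,"ry": 0,"rz": 0,"x": 0,"y": 0,"z": -0.1,"grip": 7.0},{"rx": 0,"ry": 0,"rz": 0,"x": 0,"y": 0,"z": -0.1,"grip": 6.4},{"rx": 0,"ry": 0,"rz": 0,"x": 0,"y": 0,"z": -0.1,"grip": 5.8},{"rx": 0,"ry": 0,"rz": 0,"x": 0,"y": 0,"z": -0.1,"grip": 5.2},{"rx": 0,"ry": 0,"rz": 0,"x": 0,"y": 0,"z": -0.1,"grip": 4.7},{"rx": 0,"ry": 0,"rz": 0,"x": 0,"y": 0,"z": -0.1,"grip": 4.4},{"rx": 0,"ry": 0,"rz": 0,"x": 0,"y": 0,"z": -0.1,"grip": 4.3},{"rx": 0,"ry": 0,"rz": 0,"x": 0,"y": 0,"z": -0.1,"grip": 4.3}]'

```text
time: 15.82
ee_pos: [0.5522, -0.0871, 0.029]
orientation: [-0.001, 0.968, 0.25, 0.0]
wrist_force: [-3.0, 4.2, 6.2]
finger_gap: 0.0431
grasp_force: 5.3
```

>>> arm_command --increments '[{"rx": 0,"ry": 0,"rz": 0,"x": 0,"y": 0,"z": -0.3,"grip": 4.3},{"rx": 0,"ry": 0,"rz": 0,"x": 0,"y": 0,"z": -0.3,"grip": 4.3},{"rx": 0,"ry": 0,"rz": 0,"x": 0,"y": 0,"z": -0.3,"grip": 4.2},{"rx": 0,"ry": 0,"rz": 0,"x": 0,"y": 0,"z": -0.3,"grip": 4.2}]'

```text
time: 16.32
ee_pos: [0.5518, -0.088, 0.0308]
orientation: [-0.0, 0.968, 0.25, -0.0]
wrist_force: [-0.0, -0.2, -3.2]
finger_gap: 0.0421
grasp_force: 2.4
```

```bash
cat >> fr.py <<'E'
def noses(P,p,tf):
    z=P[...,2];p=p.astype(int);m=(p[...,0]-p[...,2]>110)&(p[...,0]>150)&(z>.008)&(z<.0185)
    k,l,st,ce=cv2.connectedComponentsWithStats(m.astype(np.uint8))
    for i in range(1,k):
        if st[i,4]>15:q=np.nanmean(P[l==i],0);print(st[i],q.round(4),'UV',np.round(tf(q),4))
E
python3 - <<'E'
from fr import *
s,T,p,P=look('w12.npz');print(s['wrist_force'],s['ee_pos'],s['finger_gap'],s['grasp_force'])
for r in rule(P,p):print(r)
o,tf=frame(['w12.npz'])
for k,v in o.items():
    if k[1]=='in':print(k,v)
noses(P,p,tf)
E
```

```text
[-0.03552625 -0.17103387 -3.15052014] [ 0.5517635  -0.08803392  0.03077436] 0.04209741540300989 2.363819181919098
([248, 236, 37, 47, 1469], array([ 0.5483, -0.0789]), [array([546.2, -78.6]), array([25.2, 19.9]), np.float64(29.2)])
([304, 238, 22, 42, 648], array([ 0.5606, -0.1004]), [array([ 559.5, -101.9]), array([22.6, 11.8]), np.float64(29.0)])
([224, 242, 17, 9, 100], array([ 0.5459, -0.0584]), [array([545.6, -58.3]), array([1.9, 8.9]), np.float64(33.6)])
([333, 242, 17, 9, 102], array([ 0.5742, -0.1094]), [array([ 574.4, -109.5]), array([1.3, 8.5]), np.float64(31.3)])
('near', 'in') (16, array([ 0.001 , -0.1026]), np.float64(0.00017))
('far', 'in') (30, array([0.0014, 0.0976]), np.float64(0.00015))
('left', 'in') (30, array([-0.0219,  0.0984]), np.float64(0.00014))
('right', 'in') (16, array([-0.0215, -0.1021]), np.float64(0.00025))
[440 223  30  16 354] [ 0.6141 -0.1981  0.0133] UV [ 0.0849 -0.0922]
[105 228  10  13  75] [0.486  0.028  0.0168] UV [-0.0974  0.093 ]
```

>>> arm_command --increments '[{"rx": 0,"ry": 0,"rz": 0,"x": 0,"y": 0.15,"z": 0,"grip": 4.1},{"rx": 0,"ry": 0,"rz": 0,"x": 0,"y": 0.15,"z": 0,"grip": 4.0},{"rx": 0,"ry": 0,"rz": 0,"x": 0,"y": 0.15,"z": 0,"grip": 3.9},{"rx": 0,"ry": 0,"rz": 0,"x": 0,"y": 0.15,"z": 0,"grip": 3.85},{"rx": 0,"ry": 0,"rz": 0,"x": 0,"y": 0.15,"z": 0,"grip": 3.85}]'

```text
time: 17.0
ee_pos: [0.5528, -0.0893, 0.0311]
orientation: [0.0, 0.968, 0.25, 0.0]
wrist_force: [0.1, 0.1, -3.1]
finger_gap: 0.0387
grasp_force: 2.5
```

>>> arm_command --increments '[{"rx": 0,"ry": 0,"rz": 0,"x": 0,"y": 0,"z": 0,"grip": 3.8},{"rx": 0,"ry": 0,"rz": 0,"x": 0,"y": 0,"z": 0,"grip": 3.75},{"rx": 0,"ry": 0,"rz": 0,"x": 0,"y": 0,"z": 0,"grip": 3.75}]'

```text
time: 17.38
ee_pos: [0.5526, -0.0891, 0.031]
orientation: [-0.0, 0.968, 0.25, -0.0]
wrist_force: [-0.1, 1.5, -2.7]
finger_gap: 0.0372
grasp_force: 3.1
```

>>> arm_command --increments '[{"rx": 0,"ry": 0,"rz": 0,"x": 0,"y": 0,"z": 0,"grip": 3.7},{"rx": 0,"ry": 0,"rz": 0,"x": 0,"y": 0,"z": 0,"grip": 3.67},{"rx": 0,"ry": 0,"rz": 0,"x": 0,"y": 0,"z": 0,"grip": 3.67}]'

```text
time: 17.75
ee_pos: [0.5525, -0.0891, 0.031]
orientation: [-0.0, 0.968, 0.25, -0.0]
wrist_force: [-1.4, 2.4, -1.7]
finger_gap: 0.0365
grasp_force: 3.9
```

>>> arm_command --increments '[{"rx": 0,"ry": 0,"rz": 0,"x": 0,"y": -0.08,"z": 0,"grip": 3.65},{"rx": 0,"ry": 0,"rz": 0,"x": 0,"y": -0.08,"z": 0,"grip": 3.6},{"rx": 0,"ry": 0,"rz": 0,"x": 0,"y": -0.08,"z": 0,"grip": 3.6}]'

```text
time: 18.12
ee_pos: [0.5524, -0.0887, 0.0311]
orientation: [0.0, 0.968, 0.25, 0.0]
wrist_force: [-0.6, 0.6, -2.8]
finger_gap: 0.0359
grasp_force: 3.6
```

>>> arm_command --increments '[{"rx": 0,"ry": 0,"rz": 0,"x": 0,"y": 0,"z": 0,"grip": 3.57},{"rx": 0,"ry": 0,"rz": 0,"x": 0,"y": 0,"z": 0,"grip": 3.54},{"rx": 0,"ry": 0,"rz": 0,"x": 0,"y": 0,"z": 0,"grip": 3.54}]'

```text
time: 18.5
ee_pos: [0.5523, -0.0885, 0.0311]
orientation: [-0.0, 0.968, 0.25, -0.0]
wrist_force: [-0.8, 2.8, -2.4]
finger_gap: 0.0354
grasp_force: 4.1
```

```bash
python3 - <<'E'
from fr import *
s,T,p,P=look('w13.npz');print(s['wrist_force'],s['ee_pos'],s['finger_gap'],s['grasp_force'])
o,tf=frame(['w13.npz'])
for k,v in o.items():
    if k[1]=='in':print(k,v)
noses(P,p,tf)
c=p[180:280,40:540];cv2.imwrite('pics/w13.png',cv2.resize(c,None,fx=1.6,fy=3,interpolation=cv2.INTER_CUBIC)[:,:,::-1])
E
```

```text
[-0.76688292  2.78231088 -2.39129654] [ 0.55231653 -0.08851955  0.03107215] 0.03541562102601194 4.085502326488495
('near', 'in') (14, array([ 0.0004, -0.1027]), np.float64(0.00021))
('far', 'in') (30, array([0.0011, 0.0976]), np.float64(0.00015))
('left', 'in') (30, array([-0.0218,  0.0984]), np.float64(0.00015))
('right', 'in') (15, array([-0.0226, -0.1022]), np.float64(0.00028))
[444 222  29  17 320] [ 0.6171 -0.2017  0.0134] UV [ 0.0887 -0.0949]
[101 228  10  13  60] [0.4848 0.0297 0.0176] UV [-0.099   0.0943]
```

View pics/w13.png

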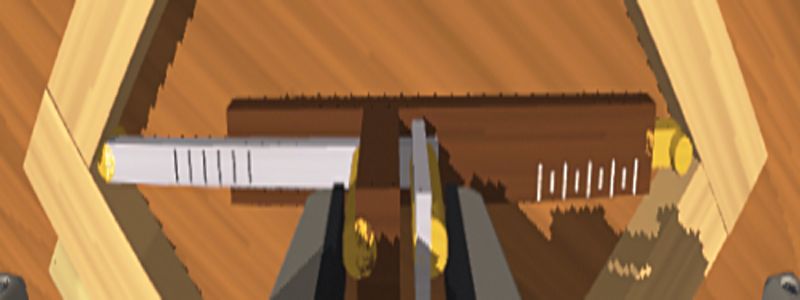

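The crop shows the sliding nose at (106,162) in the near-left corner and the fixed nose at (682,152) against the far-right one. I increase the squeeze slightly and balance it.

>>> arm_command --increments '[{"rx": 0,"ry": 0,"rz": 0,"x": 0,"y": -0.08,"z": 0,"grip": 3.52},{"rx": 0,"ry": 0,"rz": 0,"x": 0,"y": -0.08,"z": 0,"grip": 3.49},{"rx": 0,"ry": 0,"rz": 0,"x": 0,"y": -0.08,"z": 0,"grip": 3.49},{"rx": 0,"ry": 0,"rz": 0,"x": 0,"y": -0.08,"z": 0,"grip": 3.49}]'

```text
time: 19.05
ee_pos: [0.5523, -0.0883, 0.0312]
orientation: [0.0, 0.968, 0.25, 0.0]
wrist_force: [0.8, -0.0, -3.2]
finger_gap: 0.0355
grasp_force: 5.4
```

>>> arm_command --increments '[{"rx": 0,"ry": 0,"rz": 0,"x": 0,"y": 0,"z": 0,"grip": 3.46},{"rx": 0,"ry": 0,"rz": 0,"x": 0,"y": 0,"z": 0,"grip": 3.46},{"rx": 0,"ry": 0,"rz": 0,"x": 0,"y": 0,"z": 0,"grip": 3.46},{"rx": 0,"ry": 0,"rz": 0,"x": 0,"y": 0,"z": 0,"grip": 3.46}]'

```text
time: 19.55
ee_pos: [0.5522, -0.0882, 0.0312]
orientation: [0.0, 0.968, 0.25, 0.0]
wrist_force: [0.7, -1.2, -2.9]
finger_gap: 0.0344
grasp_force: 6.6
```

>>> arm_command --increments '[{"rx": 0,"ry": 0,"rz": 0,"x": 0,"y": 0,"z": 0,"grip": 3.43},{"rx": 0,"ry": 0,"rz": 0,"x": 0,"y": 0,"z": 0,"grip": 3.43},{"rx": 0,"ry": 0,"rz": 0,"x": 0,"y": 0,"z": 0,"grip": 3.43}]'

```text
time: 19.92
ee_pos: [0.5522, -0.0882, 0.0313]
orientation: [0.0, 0.968, 0.25, 0.0]
wrist_force: [1.1, -3.2, -3.2]
finger_gap: 0.0345
grasp_force: 7.8
```

>>> arm_command --increments '[{"rx": 0,"ry": 0,"rz": 0,"x": 0,"y": 0,"z": 0,"grip": 4.5},{"rx": 0,"ry": 0,"rz": 0,"x": 0,"y": 0,"z": 0,"grip": 5.5},{"rx": 0,"ry": 0,"rz": 0,"x": 0,"y": 0,"z": 0,"grip": 6.5},{"rx": 0,"ry": 0,"rz": 0,"x": 0,"y": 0,"z": 0,"grip": 7.5},{"rx": 0,"ry": 0,"rz": 0,"x": 0,"y": 0,"z": 0,"grip": 9.1},{"rx": 0,"ry": 0,"rz": 0,"x": 0,"y": 0,"z": 0,"grip": 9.1}]'

```text
time: 20.68
ee_pos: [0.5518, -0.0877, 0.0311]
orientation: [-0.0, 0.968, 0.25, -0.0]
wrist_force: [-0.1, -0.3, 0.3]
finger_gap: 0.0906
grasp_force: 0.0
```

```bash
python3 - <<'E'
from fr import *
s,T,p,P=look('w14.npz');print(s['wrist_force'],s['ee_pos'],s['orientation'],s['finger_gap'])
for r in rule(P,p):print(r)
o,tf=frame(['w14.npz'])
for k,v in o.items():
    if k[1]=='in':print(k,v)
E
```

```text
[-0.10864136 -0.29497737  0.28617947] [ 0.55182392 -0.08769245  0.03107976] [-2.88322701e-04  9.68154215e-01  2.50354381e-01 -1.28334293e-04] 0.09060785279019652
([235, 236, 37, 45, 1365], array([ 0.545 , -0.0723]), [array([543. , -71.7]), array([25.4, 19.9]), np.float64(29.4)])
([341, 237, 23, 36, 567], array([ 0.572, -0.118]), [array([ 572.1, -118.9]), array([19.8, 11.8]), np.float64(37.2)])
([181, 240, 21, 10, 86], array([ 0.5341, -0.0371]), [array([534.3, -37.3]), array([1.8, 9.1]), np.float64(34.0)])
([375, 242, 18, 8, 86], array([ 0.5858, -0.1303]), [array([ 586. , -130.6]), array([1.2, 7.4]), np.float64(29.5)])
('near', 'in') (16, array([ 0.0014, -0.1027]), np.float64(0.00026))
('far', 'in') (30, array([0.0017, 0.0976]), np.float64(0.00013))
('left', 'in') (30, array([-0.0225,  0.0985]), np.float64(0.00016))
('right', 'in') (16, array([-0.023 , -0.1022]), np.float64(0.00027))
```

>>> arm_command --increments '[{"rx": 0,"ry": 0,"rz": 0,"x": 0,"y": 0,"z": -5,"grip": 9.1},{"rx": 0,"ry": 0,"rz": -10,"x": 0,"y": -0.5,"z": -6.5,"grip": 9.1},{"rx": 0,"ry": 0,"rz": -20,"x": 0,"y": -1,"z": -6.5,"grip": 9.1},{"rx": 0,"ry": 0,"rz": -30,"x": 0,"y": -1.6,"z": -6.5,"grip": 9.1},{"rx": 0,"ry": 0,"rz": -40,"x": 0,"y": -1.6,"z": -6.5,"grip": 9.1},{"rx": 0,"ry": 0,"rz": -50,"x": 0,"y": -1.6,"z": -6.5,"grip": 9.1},{"rx": 0,"ry": 0,"rz": -60,"x": 0,"y": -1.6,"z": -6.5,"grip": 9.1},{"rx": 0,"ry": 0,"rz": -70,"x": 0,"y": -1.6,"z": -6.5,"grip": 9.1},{"rx": 0,"ry": 0,"rz": -80,"x": 0,"y": -1.6,"z": -6.5,"grip": 9.1},{"rx": 0,"ry": 0,"rz": -90,"x": 0,"y": -1.6,"z": -6.5,"grip": 9.1}]'

```text
time: 21.98
ee_pos: [0.5439, -0.0736, 0.0959]
orientation: [-0.0, 0.505, 0.863, 0.0]
wrist_force: [0.6, -0.4, -0.2]
finger_gap: 0.0911
grasp_force: 0.0
```

>>> arm_command --increments '[{"rx": 0,"ry": 0,"rz": 0,"x": 0,"y": 0,"z": 0,"grip": 9.1},{"rx": 0,"ry": 0,"rz": 0,"x": 0,"y": 0,"z": 0,"grip": 9.1},{"rx": 0,"ry": 0,"rz": 0,"x": 0,"y": 0,"z": 3.5,"grip": 9.1},{"rx": 0,"ry": 0,"rz": 0,"x": 0,"y": 0,"z": 6,"grip": 8},{"rx": 0,"ry": 0,"rz": 0,"x": 0,"y": 0,"z": 7.1,"grip": 6},{"rx": 0,"ry": 0,"rz": 0,"x": 0,"y": 0,"z": 7.1,"grip": 4},{"rx": 0,"ry": 0,"rz": 0,"x": 0,"y": 0,"z": 7.1,"grip": 3}]'

```text
time: 22.85
ee_pos: [0.5452, -0.0743, 0.0263]
orientation: [0.001, 0.508, 0.862, 0.0]
wrist_force: [0.3, -1.2, 0.3]
finger_gap: 0.053
grasp_force: 0.0
```

```bash
python3 - <<'E'
from fr import *
s,T,p,P=look('w15.npz');print(s['wrist_force'],s['ee_pos'],s['orientation'],s['finger_gap'])
for r in rule(P,p):print(r)
E
```

```text
[ 0.30897463 -1.21166459  0.32575759] [ 0.54521179 -0.07425407  0.02629823] [9.94748048e-04 5.07698582e-01 8.61534170e-01 1.86073703e-04] 0.05303489815338964
([264, 236, 45, 40, 1502], array([ 0.5431, -0.0716]), [array([543. , -71.4]), array([24.1, 20.7]), np.float64(29.1)])
([211, 243, 19, 11, 138], array([ 0.5099, -0.0833]), [array([509.7, -83.4]), array([8.8, 1.3]), np.float64(31.3)])
([343, 244, 20, 10, 124], array([ 0.571 , -0.0495]), [array([571.5, -49.4]), array([9. , 1.3]), np.float64(27.0)])
```

>>> arm_command --increments '[{"rx": 0,"ry": 0,"rz": 0,"x": 0,"y": 0,"z": 0,"grip": 2.4},{"rx": 0,"ry": 0,"rz": 0,"x": 0,"y": 0,"z": 0,"grip": 1.8},{"rx": 0,"ry": 0,"rz": 0,"x": 0,"y": 0,"z": 0,"grip": 1.8},{"rx": 0,"ry": 0,"rz": 0,"x": 0,"y": 0,"z": 0,"grip": 1.8},{"rx": 0,"ry": 0,"rz": 0,"x": 0,"y": 0,"z": 0,"grip": 1.8}]'

```text
time: 23.52
ee_pos: [0.5445, -0.074, 0.0254]
orientation: [0.0, 0.508, 0.862, 0.0]
wrist_force: [-0.9, 0.7, 2.4]
finger_gap: 0.0238
grasp_force: 30.0
```

>>> arm_command --increments '[{"rx": 0,"ry": 0,"rz": 0,"x": 0,"y": 0,"z": -3,"grip": 1.8},{"rx": 0,"ry": 0,"rz": 10,"x": 0,"y": 0,"z": -6,"grip": 1.8},{"rx": 0,"ry": 0,"rz": 20,"x": -0.3,"y": 0.4,"z": -6,"grip": 1.8},{"rx": 0,"ry": 0,"rz": 30,"x": -0.7,"y": 0.9,"z": -6,"grip": 1.8},{"rx": 0,"ry": 0,"rz": 40,"x": -1.2,"y": 1.5,"z": -6,"grip": 1.8},{"rx": 0,"ry": 0,"rz": 50,"x": -1.6,"y": 2,"z": -6,"grip": 1.8},{"rx": 0,"ry": 0,"rz": 60,"x": -1.6,"y": 2.4,"z": -6,"grip": 1.8},{"rx": 0,"ry": 0,"rz": 70,"x": -1.6,"y": 2.4,"z": -6,"grip": 1.8},{"rx": 0,"ry": 0,"rz": 80,"x": -1.6,"y": 2.4,"z": -6,"grip": 1.8},{"rx": 0,"ry": 0,"rz": 89.5,"x": -1.6,"y": 2.4,"z": -6,"grip": 1.8}]'

```text
time: 24.78
ee_pos: [0.5719, -0.076, 0.0838]
orientation: [-0.001, 0.968, 0.252, -0.001]
wrist_force: [-0.2, 0.4, -2.8]
finger_gap: 0.0235
grasp_force: 30.0
```

>>> arm_command --increments '[{"rx": 0,"ry": 0,"rz": 0,"x": 0,"y": 0,"z": 0,"grip": 1.8},{"rx": 0,"ry": 0,"rz": 0,"x": 0,"y": 0,"z": 0,"grip": 1.8}]'

```text
time: 25.02
ee_pos: [0.5725, -0.0761, 0.0845]
orientation: [-0.0, 0.967, 0.256, -0.0]
wrist_force: [-0.1, -0.5, -2.5]
finger_gap: 0.0233
grasp_force: 30.0
```

>>> arm_command --increments '[{"rx": 0,"ry": 0,"rz": 0,"x": 0,"y": 0,"z": 2.5,"grip": 1.8},{"rx": 0,"ry": 0,"rz": 0,"x": 0,"y": 0,"z": 4.5,"grip": 1.8},{"rx": 0,"ry": 0,"rz": 0,"x": 0,"y": 0,"z": 5.7,"grip": 1.8},{"rx": 0,"ry": 0,"rz": 0,"x": 0,"y": 0,"z": 5.9,"grip": 1.8},{"rx": 0,"ry": 0,"rz": 0,"x": 0,"y": 0,"z": 5.9,"grip": 1.8},{"rx": 0,"ry": 0,"rz": 0,"x": 0,"y": 0,"z": 5.9,"grip": 2.6},{"rx": 0,"ry": 0,"rz": 0,"x": 0,"y": 0,"z": 5.9,"grip": 4},{"rx": 0,"ry": 0,"rz": 0,"x": 0,"y": 0,"z": 5.9,"grip": 7},{"rx": 0,"ry": 0,"rz": 0,"x": 0,"y": 0,"z": 5.9,"grip": 9.1},{"rx": 0,"ry": 0,"rz": 0,"x": 0,"y": 0,"z": 5.9,"grip": 9.1}]'

```text
time: 26.28
ee_pos: [0.573, -0.0763, 0.0262]
orientation: [0.0, 0.967, 0.255, 0.0]
wrist_force: [-0.1, 0.3, -0.4]
finger_gap: 0.064
grasp_force: 0.0
```

```bash
python3 - <<'E'
from fr import *
s,T,p,P=look('w16.npz');print(s['wrist_force'],s['ee_pos'],s['orientation'],s['finger_gap'])
for r in rule(P,p):print(r)
E
```

```text
[-0.1497445   0.26088279 -0.41078114] [ 0.57300954 -0.07629819  0.02615944] [1.29257474e-05 9.67043343e-01 2.54611804e-01 3.82992763e-05] 0.06403957507975394
([265, 237, 45, 39, 1499], array([ 0.5763, -0.0751]), [array([576.6, -75.1]), array([20.5, 24.1]), np.float64(29.3)])
([352, 243, 21, 11, 129], array([ 0.601 , -0.1072]), [array([ 601.1, -107.4]), array([1.2, 8.5]), np.float64(30.3)])
([202, 244, 19, 10, 116], array([ 0.5614, -0.0372]), [array([561.2, -36.7]), array([1.3, 8.3]), np.float64(28.3)])
```

>>> arm_command --increments '[{"rx": 0,"ry": 0,"rz": 0,"x": 0,"y": 0,"z": -4,"grip": 9.1},{"rx": 0,"ry": 0,"rz": -10,"x": 0,"y": 0,"z": -7,"grip": 9.1},{"rx": 0,"ry": 0,"rz": -20,"x": -1,"y": 0,"z": -7,"grip": 9.1},{"rx": 0,"ry": 0,"rz": -30,"x": -2,"y": 0,"z": -7,"grip": 9.1},{"rx": 0,"ry": 0,"rz": -40,"x": -2.3,"y": 0,"z": -7,"grip": 9.1},{"rx": 0,"ry": 0,"rz": -50,"x": -2.3,"y": 0,"z": -7,"grip": 9.1},{"rx": 0,"ry": 0,"rz": -60,"x": -2.3,"y": 0,"z": -7,"grip": 9.1},{"rx": 0,"ry": 0,"rz": -70,"x": -2.3,"y": 0,"z": -7,"grip": 9.1},{"rx": 0,"ry": 0,"rz": -80,"x": -2.3,"y": 0,"z": -7,"grip": 9.1},{"rx": 0,"ry": 0,"rz": -90,"x": -2.3,"y": 0,"z": -7,"grip": 9.1}]'

```text
time: 27.58
ee_pos: [0.5529, -0.0876, 0.096]
orientation: [-0.0, 0.501, 0.865, -0.0]
wrist_force: [0.3, 0.3, -0.9]
finger_gap: 0.0909
grasp_force: 0.0
```

>>> arm_command --increments '[{"rx": 0,"ry": 0,"rz": 0,"x": 0,"y": 0,"z": 0,"grip": 9.1},{"rx": 0,"ry": 0,"rz": 0,"x": 0,"y": 0,"z": 0,"grip": 9.1},{"rx": 0,"ry": 0,"rz": 0,"x": 0,"y": 0,"z": 3,"grip": 9.1},{"rx": 0,"ry": 0,"rz": 0,"x": 0,"y": 0,"z": 6,"grip": 9.1},{"rx": 0,"ry": 0,"rz": 0,"x": 0,"y": 0,"z": 6.7,"grip": 9.1},{"rx": 0,"ry": 0,"rz": 0,"x": 0,"y": 0,"z": 6.7,"grip": 9.1},{"rx": 0,"ry": 0,"rz": 0,"x": 0,"y": 0,"z": 6.7,"grip": 9.1}]'

```text
time: 28.45
ee_pos: [0.5541, -0.088, 0.0306]
orientation: [0.001, 0.504, 0.864, 0.0]
wrist_force: [-0.0, 0.2, 0.4]
finger_gap: 0.0908
grasp_force: 0.0
```

```bash
python3 - <<'E'
from fr import *
s,T,p,P=look('w17.npz');print(s['wrist_force'],s['ee_pos'],s['orientation'],s['finger_gap'])
for r in rule(P,p):print(r)
o,tf=frame(['w17.npz'])
for k,v in o.items():
    if k[1]=='in':print(k,v)
E
```

```text
[-0.02659608  0.20219128  0.38739921] [ 0.55412887 -0.08804701  0.0305851 ] [1.25870075e-03 5.03956321e-01 8.63728199e-01 1.98993198e-04] 0.09077477260270839
([315, 236, 37, 45, 1363], array([ 0.5745, -0.0748]), [array([576.5, -75.4]), array([20.4, 25.4]), np.float64(30.6)])
([222, 238, 24, 40, 611], array([ 0.5281, -0.1008]), [array([ 527.7, -102.2]), array([12.4, 22.2]), np.float64(23.8)])
([373, 240, 20, 10, 86], array([ 0.5959, -0.0542]), [array([596.1, -54.1]), array([9.3, 1.5]), np.float64(25.8)])
([180, 242, 18, 8, 87], array([ 0.5026, -0.107 ]), [array([ 502.2, -107.1]), array([8.1, 1.6]), np.float64(29.6)])
('near', 'in') (30, array([ 0.0029, -0.1034]), np.float64(0.00016))
('far', 'in') (14, array([0.002 , 0.0969]), np.float64(0.00018))
('left', 'in') (30, array([-0.0204,  0.0984]), np.float64(0.00012))
('right', 'in') (13, array([-0.0234, -0.1023]), np.float64(0.0002))
```

Close towards contact, raising slightly while closing, as it jammed before. The squeeze position stays at about (0.5525, −0.087).

>>> arm_command --increments '[{"rx": 0,"ry": 0,"rz": 0,"x": 0,"y": -0.05,"z": 0.1,"grip": 7.4},{"rx": 0,"ry": 0,"rz": 0,"x": 0,"y": -0.05,"z": 0.1,"grip": 6.8},{"rx": 0,"ry": 0,"rz": 0,"x": 0,"y": -0.05,"z": 0.1,"grip": 6.2},{"rx": 0,"ry": 0,"rz": 0,"x": 0,"y": -0.05,"z": 0.1,"grip": 5.6},{"rx": 0,"ry": 0,"rz": 0,"x": 0,"y": -0.05,"z": 0,"grip": 5.0},{"rx": 0,"ry": 0,"rz": 0,"x": 0,"y": -0.1,"z": -0.1,"grip": 4.6},{"rx": 0,"ry": 0,"rz": 0,"x": 0,"y": -0.1,"z": -0.2,"grip": 4.4},{"rx": 0,"ry": 0,"rz": 0,"x": 0,"y": -0.1,"z": -0.3,"grip": 4.3},{"rx": 0,"ry": 0,"rz": 0,"x": 0,"y": -0.1,"z": -0.3,"grip": 4.2},{"rx": 0,"ry": 0,"rz": 0,"x": 0,"y": -0.1,"z": -0.3,"grip": 4.2}]'

```text
time: 29.75
ee_pos: [0.5523, -0.0881, 0.0322]
orientation: [0.0, 0.504, 0.864, 0.0]
wrist_force: [0.4, 1.2, -3.0]
finger_gap: 0.042
grasp_force: 2.8
```

>>> arm_command --increments '[{"rx": 0,"ry": 0,"rz": 0,"x": 0,"y": 0,"z": 0,"grip": 4.15},{"rx": 0,"ry": 0,"rz": 0,"x": 0,"y": 0,"z": 0,"grip": 4.1},{"rx": 0,"ry": 0,"rz": 0,"x": 0,"y": 0,"z": 0,"grip": 4.1}]'

```text
time: 30.12
ee_pos: [0.5524, -0.088, 0.0323]
orientation: [0.0, 0.504, 0.864, 0.0]
wrist_force: [1.3, 0.2, -3.0]
finger_gap: 0.0412
grasp_force: 3.8
```

>>> arm_command --increments '[{"rx": 0,"ry": 0,"rz": 0,"x": 0,"y": 0.05,"z": 0,"grip": 4.05},{"rx": 0,"ry": 0,"rz": 0,"x": 0,"y": 0.05,"z": 0,"grip": 4.0},{"rx": 0,"ry": 0,"rz": 0,"x": 0,"y": 0.05,"z": 0,"grip": 3.96},{"rx": 0,"ry": 0,"rz": 0,"x": 0,"y": 0.05,"z": 0,"grip": 3.96}]'

```text
time: 30.62
ee_pos: [0.5525, -0.0879, 0.0322]
orientation: [0.0, 0.504, 0.864, -0.0]
wrist_force: [0.6, -1.1, -2.0]
finger_gap: 0.0397
grasp_force: 9.4
```

>>> arm_command --increments '[{"rx": 0,"ry": 0,"rz": 0,"x": 0,"y": 0,"z": 0,"grip": 3.92},{"rx": 0,"ry": 0,"rz": 0,"x": 0,"y": 0,"z": 0,"grip": 3.88},{"rx": 0,"ry": 0,"rz": 0,"x": 0,"y": 0,"z": 0,"grip": 3.84},{"rx": 0,"ry": 0,"rz": 0,"x": 0,"y": 0,"z": 0,"grip": 3.84}]'

```text
time: 31.12
ee_pos: [0.5526, -0.0879, 0.0322]
orientation: [0.0, 0.504, 0.864, -0.0]
wrist_force: [-0.4, 0.3, -0.4]
finger_gap: 0.0387
grasp_force: 14.6
```

>>> arm_command --increments '[{"rx": 0,"ry": 0,"rz": 0,"x": 0,"y": 0,"z": 0,"grip": 3.8},{"rx": 0,"ry": 0,"rz": 0,"x": 0,"y": 0,"z": 0,"grip": 3.75},{"rx": 0,"ry": 0,"rz": 0,"x": 0,"y": 0,"z": 0,"grip": 3.7},{"rx": 0,"ry": 0,"rz": 0,"x": 0,"y": 0,"z": 0,"grip": 3.7}]'

```text
time: 31.62
ee_pos: [0.5527, -0.0878, 0.0322]
orientation: [0.0, 0.504, 0.864, 0.0]
wrist_force: [2.5, 1.0, 0.7]
finger_gap: 0.0374
grasp_force: 19.5
```

>>> arm_command --increments '[{"rx": 0,"ry": 0,"rz": 0,"x": 0,"y": 0,"z": 0,"grip": 3.66},{"rx": 0,"ry": 0,"rz": 0,"x": 0,"y": 0,"z": 0,"grip": 3.62},{"rx": 0,"ry": 0,"rz": 0,"x": 0,"y": 0,"z": 0,"grip": 3.62},{"rx": 0,"ry": 0,"rz": 0,"x": 0,"y": 0,"z": 0,"grip": 3.62}]'

```text
time: 32.12
ee_pos: [0.5528, -0.0877, 0.0322]
orientation: [0.0, 0.504, 0.864, 0.0]
wrist_force: [2.8, 2.6, -0.3]
finger_gap: 0.0364
grasp_force: 20.6
```

```bash
python3 - <<'E'
from fr import *
s,T,p,P=look('w18.npz');print(s['wrist_force'],s['ee_pos'],s['grasp_force'],s['finger_gap'])
o,tf=frame(['w18.npz'])
for k,v in o.items():
    if k[1]=='in':print(k,v)
E
```

```text
[ 2.79996281  2.60715369 -0.28687423] [ 0.55280712 -0.08768119  0.03220478] 20.596456825733185 0.03639891345114178
('near', 'in') (30, array([ 0.0022, -0.1034]), np.float64(0.00015))
('far', 'in') (15, array([0.0018, 0.0968]), np.float64(0.00018))
('left', 'in') (30, array([-0.0152,  0.099 ]), np.float64(0.00017))
('right', 'in') (14, array([-0.0123, -0.1014]), np.float64(0.0003))
```

>>> arm_command --increments '[{"rx": 0,"ry": 0,"rz": 0,"x": 0,"y": 0.05,"z": 0,"grip": 3.58},{"rx": 0,"ry": 0,"rz": 0,"x": 0,"y": 0.1,"z": 0,"grip": 3.54},{"rx": 0,"ry": 0,"rz": 0,"x": 0,"y": 0.1,"z": 0,"grip": 3.5},{"rx": 0,"ry": 0,"rz": 0,"x": 0,"y": 0.1,"z": 0,"grip": 3.5},{"rx": 0,"ry": 0,"rz": 0,"x": 0,"y": 0.1,"z": 0,"grip": 3.5}]'

```text
time: 32.8
ee_pos: [0.5533, -0.0873, 0.0321]
orientation: [-0.0, 0.504, 0.864, -0.0]
wrist_force: [2.4, 2.5, 1.7]
finger_gap: 0.035
grasp_force: 20.8
```

```bash
python3 - <<'E'
from fr import *
s,T,p,P=look('w19.npz');print(s['wrist_force'],s['ee_pos'],s['grasp_force'],s['finger_gap'])
o,tf=frame(['w19.npz'])
for k,v in o.items():
    if k[1]=='in':print(k,v)
E
```

```text
[2.37789555 2.50894258 1.68690307] [ 0.55331083 -0.08733858  0.03208054] 20.78339695930481 0.03497359051473945
('near', 'in') (30, array([ 0.0018, -0.1034]), np.float64(0.00014))
('far', 'in') (15, array([0.0025, 0.0968]), np.float64(0.00027))
('left', 'in') (30, array([-0.007 ,  0.0998]), np.float64(0.00019))
('right', 'in') (14, array([-0.0061, -0.1007]), np.float64(0.00031))
```

>>> arm_command --increments '[{"rx": 0,"ry": 0,"rz": 0,"x": 0,"y": 0.05,"z": 0,"grip": 3.47},{"rx": 0,"ry": 0,"rz": 0,"x": 0,"y": 0.05,"z": 0,"grip": 3.44},{"rx": 0,"ry": 0,"rz": 0,"x": 0,"y": 0.05,"z": 0,"grip": 3.44},{"rx": 0,"ry": 0,"rz": 0,"x": 0,"y": 0.05,"z": 0,"grip": 3.44},{"rx": 0,"ry": 0,"rz": 0,"x": 0,"y": 0,"z": 0,"grip": 3.6},{"rx": 0,"ry": 0,"rz": 0,"x": 0,"y": 0,"z": 0,"grip": 3.72},{"rx": 0,"ry": 0,"rz": 0,"x": 0,"y": 0,"z": 0,"grip": 3.75},{"rx": 0,"ry": 0,"rz": 0,"x": 0,"y": 0,"z": 0,"grip": 3.75}]'

```text
time: 33.85
ee_pos: [0.5535, -0.0873, 0.032]
orientation: [0.0, 0.504, 0.864, 0.0]
wrist_force: [2.9, 2.4, -3.0]
finger_gap: 0.0376
grasp_force: 6.2
```

```bash
python3 - <<'E'
from fr import *
s,T,p,P=look('w20.npz');print(s['wrist_force'],s['ee_pos'],s['grasp_force'],s['finger_gap'])
o,tf=frame(['w20.npz'])
for k,v in o.items():
    if k[1]=='in':print(k,v)
E
```

```text
[ 2.94329539  2.37916483 -2.97609049] [ 0.55353057 -0.0873466   0.03199293] 6.19437463581562 0.03758474225047945
('near', 'in') (30, array([ 0.0019, -0.1034]), np.float64(0.00016))
('far', 'in') (16, array([0.0025, 0.0969]), np.float64(0.0002))
('left', 'in') (30, array([-0.0013,  0.1004]), np.float64(0.00013))
('right', 'in') (15, array([-0.0019, -0.1001]), np.float64(0.00029))
```

Vision gives r ≈ 0, and the gentle length (37.5 mm roller span at about 6.3 N) sits midway between the two first readings, so the frame is square. I release and lift clear.

>>> arm_command --increments '[{"rx": 0,"ry": 0,"rz": 0,"x": 0,"y": 0,"z": 0,"grip": 4.7},{"rx": 0,"ry": 0,"rz": 0,"x": 0,"y": 0,"z": 0,"grip": 5.7},{"rx": 0,"ry": 0,"rz": 0,"x": 0,"y": 0,"z": 0,"grip": 6.7},{"rx": 0,"ry": 0,"rz": 0,"x": 0,"y": 0,"z": 0,"grip": 7.7},{"rx": 0,"ry": 0,"rz": 0,"x": 0,"y": 0,"z": 0,"grip": 9.1},{"rx": 0,"ry": 0,"rz": 0,"x": 0,"y": 0,"z": 0,"grip": 9.1},{"rx": 0,"ry": 0,"rz": 0,"x": 0,"y": 0,"z": -3,"grip": 9.1},{"rx": 0,"ry": 0,"rz": 0,"x": 0,"y": 0,"z": -7,"grip": 9.1},{"rx": 0,"ry": 0,"rz": 0,"x": 10,"y": 0,"z": -10,"grip": 9.1},{"rx": 0,"ry": 0,"rz": 0,"x": 10,"y": 0,"z": -15,"grip": 9.1}]'

```text
time: 35.15
ee_pos: [0.5042, -0.0035, 0.171]
orientation: [-0.003, 0.504, 0.864, -0.0]
wrist_force: [0.8, 0.5, 0.2]
finger_gap: 0.0908
grasp_force: 0.0
```

>>> arm_command --increments '[{"rx": 0,"ry": 0,"rz": 0,"x": 0,"y": 0,"z": 0,"grip": 9.1},{"rx": 0,"ry": 0,"rz": 0,"x": 0,"y": 0,"z": 0,"grip": 9.1},{"rx": 0,"ry": 0,"rz": 0,"x": 0,"y": 0,"z": 0,"grip": 9.1}]'

```text
time: 35.52
ee_pos: [0.5066, -0.0061, 0.171]
orientation: [-0.001, 0.504, 0.864, -0.0]
wrist_force: [0.1, 0.2, -0.3]
finger_gap: 0.091
grasp_force: 0.0
```

```bash
python3 - <<'E'
from fr import *
s,T,p,P=look('w21.npz');print(s['wrist_force'],s['ee_pos'])
for r in rule(P,p):print(r)
o,tf=frame(['w21.npz'])
for k,v in o.items():
    if k[1]=='in':print(k,v)
noses(P,p,tf)
E
```

```text
[ 0.09234919  0.24379126 -0.30850953] [ 0.50657612 -0.00607937  0.17100794]
([244, 275, 12, 22, 173], array([ 0.5176, -0.1055]), [array([ 517.4, -106.5]), array([11.5, 21.4]), np.float64(29.9)])
([293, 274, 19, 24, 376], array([ 0.5641, -0.0788]), [array([566.3, -79.4]), array([19.2, 25.3]), np.float64(29.8)])
('near', 'in') (20, array([-0.0021, -0.1041]), np.float64(0.00031))
('far', 'in') (6, array([-0.0135,  0.0972]), np.float64(0.00031))
('left', 'in') (16, array([-0.0053,  0.1009]), np.float64(0.00017))
('right', 'in') (11, array([-0.0031, -0.1005]), np.float64(0.00027))
[166 372  29   9 138] [ 0.5055 -0.3314  0.0135] UV [ 0.0145 -0.2492]
```

One close check of the frame after release, from just above the rule.

>>> arm_command --increments '[{"rx": 0,"ry": 0,"rz": 0,"x": -5,"y": 0,"z": 3,"grip": 9.1},{"rx": 0,"ry": 0,"rz": 0,"x": -8,"y": 0,"z": 8.5,"grip": 9.1},{"rx": 0,"ry": 0,"rz": 0,"x": -8,"y": 0,"z": 8.5,"grip": 9.1},{"rx": 0,"ry": 0,"rz": 0,"x": -8,"y": 0,"z": 8.5,"grip": 9.1},{"rx": 0,"ry": 0,"rz": 0,"x": -8,"y": 0,"z": 8.5,"grip": 9.1}]'

```text
time: 36.2
ee_pos: [0.5479, -0.0752, 0.0897]
orientation: [0.002, 0.503, 0.864, 0.0]
wrist_force: [0.3, -0.1, -0.5]
finger_gap: 0.0912
grasp_force: 0.0
```

```bash
python3 - <<'E'
from fr import *
s,T,p,P=look('w22.npz');print(s['wrist_force'],s['ee_pos'])
for f in ['w22.npz','w9.npz']:
  o,tf=frame([f])
  for k,v in o.items():print(f,k,v)
noses(P,p,tf)
E
```

```text
[ 0.29329275 -0.10906721 -0.53420425] [ 0.54785692 -0.07515494  0.08974441]
w22.npz ('near', 'in') (30, array([ 0.0022, -0.1037]), np.float64(0.00015))
w22.npz ('near', 'out') (30, array([ 0.0022, -0.1316]), np.float64(0.00019))
w22.npz ('far', 'in') (7, array([0.0016, 0.0971]), np.float64(0.00012))
w22.npz ('far', 'out') (11, array([-0.0017,  0.1254]), np.float64(0.00056))
w22.npz ('left', 'in') (30, array([-0.001 ,  0.1007]), np.float64(0.00022))
w22.npz ('left', 'out') (30, array([-0.0011,  0.1284]), np.float64(0.00013))
w22.npz ('right', 'in') (10, array([-0.0004, -0.1003]), np.float64(0.00025))
w22.npz ('right', 'out') (11, array([-0.005 , -0.1289]), np.float64(0.00032))
w9.npz ('near', 'in') (30, array([ 0.0025, -0.1038]), np.float64(0.0002))
w9.npz ('near', 'out') (30, array([ 0.0016, -0.1316]), np.float64(0.00021))
w9.npz ('far', 'in') (13, array([0.0021, 0.0969]), np.float64(0.00019))
w9.npz ('far', 'out') (6, array([0.0092, 0.1249]), np.float64(0.00031))
w9.npz ('left', 'in') (30, array([-0.0214,  0.0987]), np.float64(0.00021))
w9.npz ('left', 'out') (30, array([-0.0209,  0.1264]), np.float64(0.00016))
w9.npz ('right', 'in') (8, array([-0.0382, -0.1034]), np.float64(0.00043))
w9.npz ('right', 'out') (5, array([-0.0225, -0.131 ]), np.float64(0.00033))
[141 218  25  13 249] [ 0.447  -0.1471  0.0117] UV [-0.0897 -0.0863]
[399 219  10  11  64] [ 0.6466 -0.0333  0.0156] UV [0.0736 0.0753]
```

```bash
python3 -c "
from rig import ticket
print(ticket.finish_job())"
```

```text
the job is handed in; nothing more can be done
None
```

I measured both diagonals gently: near right to far left was shorter by about 5.8 mm (r about -4 mm). I eased the frame over through the rule, and the last close look showed it square to about 0.2 mm with the rule lying shut and flat inside; the job is handed in, though no verdict came back.

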